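# Load the sample rack into the reader and start the run

### The job

Take the long rack with six capped tubes from the bench, set it down between the guides at the low end of the reader's sloping lane and let go, then push it up the lane until it rests against the stop at the top and swing the gate arm fully down behind it. Then start the run by turning the selector knob from off, three clicks clockwise, and let go. Keep the rack upright, and leave everything else on the bench standing where it is.

Things in the scene. Friction and masses are not known exactly. Their poses are not given: they have to be found in the camera images.
- rack_centre (a point): The rack to load: loose grey and white plastic block, 140 long, 36 wide, 60 mm tall, one row of six red-capped glass tubes fixed in it up to 88 mm above its foot (caps 16 mm wide); about 0.3 kg. Point: centre of the block, 30 mm above its underside; x along the row, z up. Either end may lead. Grip it across its width. Starts on the bench to the robot's left.
- lane: Sloping aluminium lane of the white reader, on the robot's side of it, rising 8 degrees towards the robot's right. Origin on the lane floor, mid-width, at the stop's face (dark block 34 mm tall, floor there 46 mm above the bench); x up the slope, z square to the floor, y left as seen looking up the lane. A rack that is home has its centre at x -70, z 30 mm. Friction holds a rack anywhere on the slope; pushing takes 1.5 to 4 N.
- lane_foot (a point): Low end of the lane: on its floor, mid-width, 275 mm down-slope from the stop, 8 mm above the bench; axes as lane. From here to the stop run two guides 14 mm high with 44 mm between them (flared over the lowest 25 mm). A rack set down with its centre 70 to 95 mm up from here is clear of the guard.
- guard_edge (a point): Middle of the lower front edge of the fixed clear splash guard (96 mm wide, level, 138 mm above the bench) that roofs the upper 125 mm of the lane. A gripper body cannot go in beneath it: to push a rack home or work the gate, lean the tool back about 30 degrees, fingers pointing up the lane. At lane y over 75 mm stands the console, up to 125 mm high.
- gate (a joint): The gate's angle, rad: a steel arm 20 mm wide, 6 thick, on a hinge along the lane (lane frame: y -44, z 26 mm; arm spans x -164 to -144). 0: leaning 20 degrees outward, to lane -y; 0.349: upright; 1.920 (end stop): level, pointing to +y across the lane close behind a rack that is home. Starts at 0.02 to 0.25; stays where left; takes about 0.5 N at its tip.
- gate_tip (a point): Centre of the black roller (12 mm diameter, 26 mm long, parallel to the lane) at the free end of the gate arm, 50 mm from its hinge.
- selector (a joint): The selector's angle, rad: 0 at off (its end stop, where it starts), growing clockwise as seen facing the panel; 8 clicks of 0.419 (24 degrees), each held by a sprung detent of about 0.08 N m that draws it into the nearest click when let go. Third click: 1.257.
- selector_grip (a point): Black bar knob on the reader's sloping front panel, beyond the lane. Bar 50 long, 14 wide, 28 mm tall on a 54 mm disc. Point: on the axis, half-way up the bar (14 mm above the disc, 14 below the bar's top). z: the axis, out of the panel, 35 degrees from vertical towards the reader's front. x: along the bar, turning with it; at off it points 36 degrees left of straight up the panel.
- reader: The fixed white benchtop reader that carries lane, gate, guard and selector; its place and yaw vary. It stands side-on: its front (-x) faces the robot's left, x is level along the lane, y away from the robot. Origin on the bench, 50 mm before the stop and 100 mm to the lane's left. Its tower (x 50 to 200, y -150 to 170) is 190 mm tall, the grey probe head over the guard 206 mm: pass above them.
- short_rack: Bystander: a similar but short rack with only three tubes, 74 x 36 x 60 mm (88 mm with caps), loose; origin at the centre of its underside. Leave it.
- tip_box: Bystander: pipette-tip box with yellow top, 120 x 82 x 73 mm, loose; origin at the centre of its underside. Leave it.
- flask: Bystander: small conical glass flask, 64 mm across, 88 mm tall; origin at the centre of its underside. Leave it.
- jar: Bystander: glass jar with a knobbed lid, 70 mm across, 99 mm tall; origin at the centre of its underside. Leave it.
- bucket: Bystander: round white plastic tub, 108 mm across, 108 mm tall; origin at the centre of its underside. Leave it.
Things that resemble listed ones, but are neither listed nor needed, are in the scene too. What is shaped like the part that bears rack_centre but blue or yellow is not meant.

How it is judged:
By the outcome, as a careful person would: the job done as asked, in the order asked, and still so for the second after the job is handed in, with the robot touching nothing.
It also fails if it takes over 72 s, if anything falls off the work surface, if the arm or the gripper's body presses on something with over 40 N, if the wrist force passes 120 N, or if a joint passes its speed limit or range.

### The arm

A 6-joint arm with a two-finger parallel gripper is mounted at the origin on the work surface. World frame = base frame: x ahead of the robot, y to its left, z up, the work surface at z = 0. Lengths are in mm, angles in degrees, forces in N, time in s.
With the tool pointing down it reaches from about 225 to 725 mm from the base axis. Payload 3.1 kg.
Tool frame: the origin (TCP) lies at the very end of the fingers, on their centre line; the grasp point (between the pads) lies 19 mm behind it; z points along the fingers, y is the line along which they close (so a half turn about z gives the same grasp; the last joint's range is limited). The gripper opens to 85 mm and grips with 20 to 120 N. Pads are 22 mm wide; open, the fingers measure 114 mm over their backs; the gripper's body (76 mm by 85 mm) begins 54 mm behind the grasp point. The pads swing forward as they close: fully open they stand 13 mm farther back than shut.
Start: joints at [-70.978, 2.75, 5.684, 92.934, 0, 82.678], TCP at [232.963, -470.474, 231.312] pointing down, gripper open.
Joint ranges: [-166.93, 166.93], [-56.73, 111.36], [-69.38, 81.34], [-121.58, 131.49], [-85.45, 84.26], [-180, 180]. Speed limits (degrees/s): [159.86, 159.86, 180, 180, 180, 180].

### API

Orientations are given as [roll, pitch, yaw] about the fixed x, y, z axes, in that order (R = Rz(yaw) Ry(pitch) Rx(roll)).
In Python, from workcell import manip, cams gives the robot as it stands. The module is installed in compiled form; this text tells all that it offers.
- The arm moves only by the tool play_rows, never from a script. Its argument "commands" is a list of rows, each an object of numbers: "dx", "dy", "dz": the shift along the tool's x, y, z in mm; "ax", "ay", "az": the turn, a rotation vector about the tool's x, y, z in rad. In form: [{"dx": .., "dy": .., "dz": .., "ax": .., "ay": .., "az": ..}, ...]. A call has 1 to 12 rows; each row shifts and turns the commanded pose from where the row before left it, along the tool's axes as they then stand; what a row does not reach is not made up. A row lasts 1/8 s, in which the tool goes at most 62.5 mm and 10.7 degrees, less where a joint would pass 70% of its speed; a pose out of reach is approached as far as the arm can. A call is refused whole if a number of a shift passes 62.5 or a number of a turn 0.188, either way. A call with a gripper value outside its range is refused whole. "gripper" is the opening, from -1 (shut) to 1 (fully open), set as the call begins (left out, the last holds). The fingers move at their own pace and stop on an object; the grip force is fixed at half the most. Time passes only in rows, so rows that do not move let the fingers close. It gives the time, the measured TCP pose, the force, the opening and the grip force at its end, in the units of the state.
- manip.get_state(): the state, without advancing time (a new reading comes with each control period).
- cams.camera(name): name is "scene" or "top"; returns a dict with "color" (384x512x3 uint8, blue, green, red), "vertical_fov" (degrees; the focal length in pixels is half the picture's height over the tangent of half this angle, whatever the lens; pixels are square), "cx", "cy" (the principal point, pixels), "k1" (the pictures are not rectified: a ray, as slopes to the right and down, at radius r is drawn at 1 + k1 r^2 times it, then the intrinsics apply), "rvec" (rotation vector, rad) and "tvec" (3), from world to camera coordinates, as OpenCV has them. Camera axes: x right, y down, z forward; pixel columns grow to the right and rows downward; lengths in mm; the calibration is good to about 2 mm. A picture is of the moment at which its call begins. There is no depth.
- manip.job_done(): hands the job in; it is judged then, once.
The state is a dict: "clock": time; "qpos": joint angles; "qd": joint speeds; "tau": joint torques, N m; "tcp_pos": TCP position; "orientation": TCP orientation; "contact_force": force on the tool from outside, world axes, zero at the start; "moment": the same for the moment, N m; "finger_gap": finger opening in mm; "gripper_force": force on a finger pad.
Only numpy, scipy, OpenCV 4.12 (cv2) and the standard library are available. Lean on these libraries where they do the work, as an engineer would, in place of code of your own. Each camera call takes 0.05 s, during which the arm holds its last target. There are 200 camera calls.

## Working session

There is one attempt and no reset: what is moved stays moved. The work goes in short steps, Python scripts to look and compute and a tool call to move; the robot and the scene stay as the last step left them, time stands still between calls to the robot, and variables do not carry over. Pictures are saved under pics/ and viewed, at most 10 in all, crops included, and the job is handed in when it is done.

Besides the shell and the picture viewer there is one more tool, called by a JSON object that holds its "name" and its "arguments". play_rows: Moves the arm, as the interface text tells. Its arguments: {"type":"object","properties":{"commands":{"type":"array"},"gripper":{"type":"number"}},"required":["commands"]}

```bash
mkdir -p pics
cat > h.py <<'E'
import numpy as np, cv2
from workcell import manip, cams
from scipy.spatial.transform import Rotation as R
def cam(n):
    c=cams.camera(n); return c
def proj(c,P):
    P=np.atleast_2d(P).astype(float); Rm=cv2.Rodrigues(np.array(c['rvec'],float))[0]
    q=P@Rm.T+np.array(c['tvec'],float).ravel(); s=q[:,:2]/q[:,2:]
    f=192/np.tan(np.radians(c['vertical_fov']/2)); s=s*(1+c['k1']*(s**2).sum(1,keepdims=True))
    return s*f+[c['cx'],c['cy']]
def ray(c,uv):
    f=192/np.tan(np.radians(c['vertical_fov']/2)); d=(np.array(uv,float)-[c['cx'],c['cy']])/f; s=d.copy()
    for _ in range(20): s=d/(1+c['k1']*(s@s))
    Rm=cv2.Rodrigues(np.array(c['rvec'],float))[0]
    return -Rm.T@np.array(c['tvec'],float).ravel(), Rm.T@np.r_[s,1]
def atz(c,uv,z):
    o,d=ray(c,uv); return o+d*(z-o[2])/d[2]
def tri(*cu):
    A=0;b=0
    for c,uv in cu:
        o,d=ray(c,uv); d=d/np.linalg.norm(d); M=np.eye(3)-np.outer(d,d); A=A+M; b=b+M@o
    return np.linalg.solve(A,b)
def save(n,im,box=None,k=1):
    if box: im=im[box[1]:box[3],box[0]:box[2]]
    cv2.imwrite('pics/'+n,cv2.resize(im,None,fx=k,fy=k,interpolation=cv2.INTER_CUBIC))
E
python3 - <<'E'
from h import *
import pickle
t=cam('top');s=cam('scene');pickle.dump((t,s),open('c0.pkl','wb'))
save('t0.png',t['color'],None,1.5);save('s0.png',s['color'],None,1.5)
for c in(t,s): print({k:v for k,v in c.items() if k!='color'})
print(manip.get_state())
E
```

```text
{'vertical_fov': 44.31055851362228, 'cx': 251.98621991257738, 'cy': 194.3678722519483, 'k1': -0.029000845238539363, 'rvec': array([ 2.15434828, -2.21658762,  0.0616625 ]), 'tvec': array([ 132.16634524,  519.24026574, 1533.53951125])}
{'vertical_fov': 44.814546509014875, 'cx': 253.0108901431875, 'cy': 193.4212697549008, 'k1': -0.1649510797252637, 'rvec': array([ 2.05574162,  1.66119023, -0.47787768]), 'tvec': array([-234.06975424, -338.12561931, 1736.50036174])}
{'clock': 0.1, 'qpos': array([-7.09783882e+01,  2.78970457e+00,  5.59863070e+00,  9.29338147e+01,
        2.78708335e-04,  8.26788834e+01]), 'qd': array([-0.01987738, -0.17855826,  0.23367438, -0.0496528 ,  0.09029923,
        0.05198783]), 'tau': array([ 2.07964709e-03, -3.39851475e+01,  3.20935678e+01,  1.58650358e-02,
       -1.51361210e-04, -1.97925495e-06]), 'tcp_pos': array([ 232.77797434, -469.94206507,  230.20749999]), 'orientation': array([-1.79876165e+02, -1.61910009e-02,  2.63427107e+01]), 'contact_force': array([-0.08002301, -1.0616443 , -0.35348312]), 'moment': array([-0.07254307, -0.04094605, -0.00124034]), 'gripper_force': 0.0, 'finger_gap': 85.32510957747726}
```

View pics/t0.png

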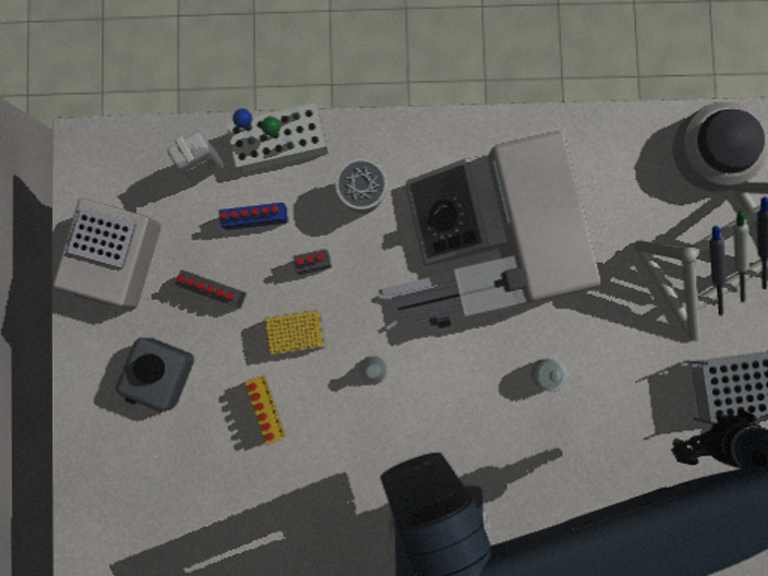

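View pics/s0.png

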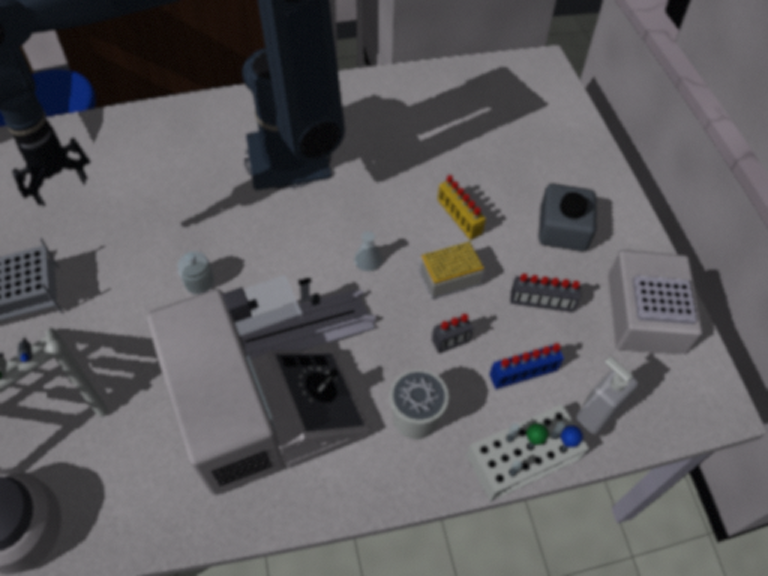

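The top view shows three long racks: grey/white at (210,288), blue at (253,216) and yellow at (265,410), all in 1.5x pixels. The short three-tube rack is at (312,261). The grey one with six caps is the one meant. I'll confirm it and the reader in one montage of crops.

Run:
```python
from h import *
import pickle
t,s=pickle.load(open('c0.pkl','rb'))
def crop(c,x,y,w,h,W,H): return cv2.resize(c['color'][y:y+h,x:x+w],(W,H),interpolation=cv2.INTER_CUBIC)
# top rack x110-170,y170-215 ; scene rack x335-395,y175-220
a=crop(t,110,172,60,45,400,300);b=crop(s,335,172,60,45,400,300)
c=crop(t,245,165,120,90,400,300);d=crop(s,140,180,120,90,400,300)
cv2.imwrite('pics/m1.png',np.vstack([np.hstack([a,b]),np.hstack([c,d])]))
a=crop(t,250,165,100,75,800,600);cv2.imwrite('pics/lt.png',a)
a=crop(s,150,180,110,82,800,600);cv2.imwrite('pics/ls.png',a)
```

```text
(no output)
```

View pics/m1.png

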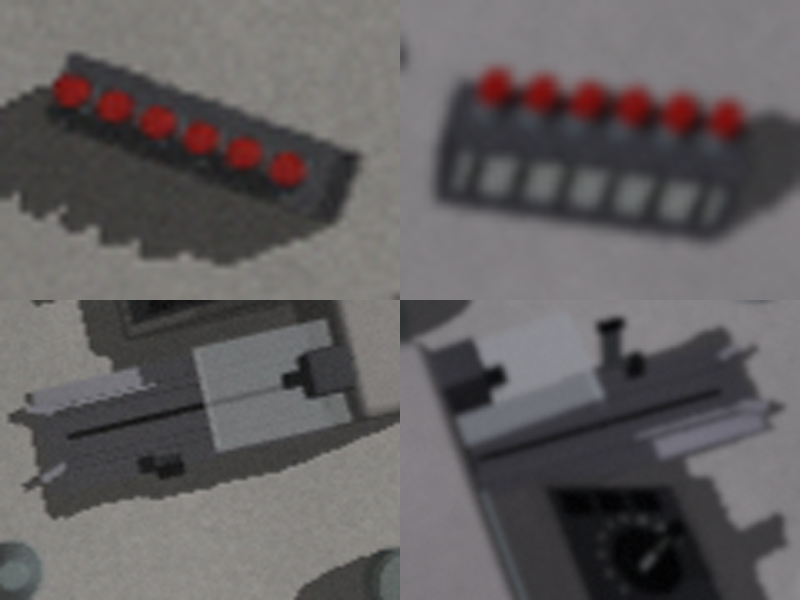

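The crop confirms the grey/white rack with six red caps. The lane shows its black centre line, the flares at the low end, the gate roller and the guard edge. Next I fit the reader pose and the rack pose.

```bash
cat > fit.py <<'E'
from h import *
import pickle
from scipy.optimize import least_squares
t,s=pickle.load(open('c0.pkl','rb'))
def caps(c,box):
    x0,y0,x1,y1=box; im=c['color'][y0:y1,x0:x1].astype(int)
    m=((im[...,2]>im[...,1]+60)).astype(np.uint8)
    n,l,st,ce=cv2.connectedComponentsWithStats(m)
    p=[ce[i]+[x0,y0] for i in range(1,n) if st[i,4]>6]
    return np.array(sorted(p,key=lambda q:q[0]))
a=caps(t,(110,172,170,217));b=caps(s,(335,172,395,217))
print(len(a),len(b))
if len(a)==6==len(b):
    P=np.array([tri((t,a[i]),(s,b[5-i])) for i in range(6)]); Q=np.array([tri((t,a[i]),(s,b[i])) for i in range(6)])
    print(P.round(1)); print(Q.round(1))
print('top z=84',np.array([atz(t,q,82) for q in a]).round(1))
ct=lambda u,v:(245+u*.3,165+(v-300)*.3)
cs=lambda u,v:(140+(u-400)*.3,180+(v-300)*.3)
obs=[(t,np.array([492,148])/1.5,[50,170,190]),(t,np.array([560,131])/1.5,[200,170,190]),(t,np.array([598,287])/1.5,[200,-150,190]),(t,np.array([527,299])/1.5,[50,-150,190]),
 (t,ct(193,348),['g',-52,138]),(t,ct(213,452),['g',-148,138]),(s,cs(605,400),['g',-52,138]),(s,cs(568,313),['g',-148,138]),
 (s,np.array([150,312])/1.5,[200,-150,190]),(s,np.array([213,292])/1.5,[50,-150,190])]
def W(p,q):
    c,sn=np.cos(p[2]),np.sin(p[2]); g=p[3]
    q=[g if isinstance(q[0],str) else q[0],q[1],q[2]]
    return np.array([p[0]+c*q[0]-sn*q[1],p[1]+sn*q[0]+c*q[1],q[2]])
def res(p): return np.concatenate([proj(c,W(p,q))[0]-uv for c,uv,q in obs])
if __name__=='__main__':
    x0=atz(t,np.array([480,230])/1.5,100)
    for y in(-1.6,0,1.6,3.1):
        r=least_squares(res,[x0[0],x0[1],y,-75],loss='soft_l1')
        print(y,r.cost,r.x.round(3));
        if r.cost<60: print(res(r.x).reshape(-1,2).round(1).tolist())
E
python3 fit.py
```

```text
6 6
[[559.8 535.3  76.2]
 [552.3 514.   77.3]
 [544.4 493.2  77.8]
 [535.9 473.1  76.6]
 [528.2 452.8  76.6]
 [520.5 432.   77.3]]
[[546.1 469.  120.8]
 [543.2 476.   99.6]
 [541.1 481.2  83.6]
 [539.6 484.7  72.2]
 [540.2 486.1  67.5]
 [542.3 484.8  69.6]]
top z=84 [[559.2 533.3  82. ]
 [551.8 512.6  82. ]
 [544.  492.1  82. ]
 [535.5 471.8  82. ]
 [527.9 451.8  82. ]
 [520.3 431.3  82. ]]
-1.6 25.327525745454874 [619.595 -93.311  -1.374 -69.868]
[[-2.7, -2.2], [1.1, -2.0], [2.1, -1.2], [-0.4, 2.3], [-1.4, 0.4], [-0.1, 0.1], [-0.4, 0.2], [-0.5, 0.6], [-3.4, -2.8], [5.9, -7.2]]
0 25.327525745456274 [619.595 -93.311  -1.374 -69.868]
[[-2.7, -2.2], [1.1, -2.0], [2.1, -1.2], [-0.4, 2.3], [-1.4, 0.4], [-0.1, 0.1], [-0.4, 0.2], [-0.5, 0.6], [-3.4, -2.8], [5.9, -7.2]]
1.6 25.327525745436585 [619.595 -93.311  86.59  -69.868]
[[-2.7, -2.2], [1.1, -2.0], [2.1, -1.2], [-0.4, 2.3], [-1.4, 0.4], [-0.1, 0.1], [-0.4, 0.2], [-0.5, 0.6], [-3.4, -2.8], [5.9, -7.2]]
3.1 25.32752574545722 [619.595 -93.311   4.909 -69.868]
[[-2.7, -2.2], [1.1, -2.0], [2.1, -1.2], [-0.4, 2.3], [-1.4, 0.4], [-0.1, 0.1], [-0.4, 0.2], [-0.5, 0.6], [-3.4, -2.8], [5.9, -7.2]]
```

```bash
cat >> fit.py <<'E'
def lane(p,q):
    c,sn=np.cos(np.radians(8)),np.sin(np.radians(8)); x,y,z=q
    return W(p,[50+c*x-sn*z,-100+y,46+sn*x+c*z])
def overlay(c,p,box,k,name,pts=True):
    x0,y0,x1,y1=box; im=cv2.resize(c['color'][y0:y1,x0:x1],None,fx=k,fy=k,interpolation=cv2.INTER_CUBIC)
    px=lambda P:tuple(int(v) for v in ((proj(c,P)[0]-[x0,y0]+.5)*k-.5))
    L=lambda a,b,col:cv2.line(im,px(a),px(b),col,1,cv2.LINE_AA)
    for y in(-22,22): L(lane(p,[-250,y,14]),lane(p,[-130,y,14]),(0,255,0))
    L(lane(p,[-275,0,0]),lane(p,[-100,0,0]),(0,255,255)); L(lane(p,[-275,-22,0]),lane(p,[-275,22,0]),(0,255,255))
    L(lane(p,[-154,-44,26]),lane(p,[-154,-44-50*np.sin(.2),26+50*np.cos(.2)]),(255,0,255))
    g=p[3]
    L(W(p,[g,-52,138]),W(p,[g,-148,138]),(255,255,0))
    for a,b in(((50,170),(50,-150)),((50,-150),(200,-150))): L(W(p,[*a,190]),W(p,[*b,190]),(0,0,255))
    cv2.imwrite('pics/'+name,im)
E
python3 - <<'E'
from fit import *
p=[619.595,-93.311,-1.374,-69.87]
overlay(t,p,(250,160,350,235),8,'o_t.png'); overlay(s,p,(150,180,260,262),7.27,'o_s.png')
E
```

```text
6 6
[[559.8 535.3  76.2]
 [552.3 514.   77.3]
 [544.4 493.2  77.8]
 [535.9 473.1  76.6]
 [528.2 452.8  76.6]
 [520.5 432.   77.3]]
[[546.1 469.  120.8]
 [543.2 476.   99.6]
 [541.1 481.2  83.6]
 [539.6 484.7  72.2]
 [540.2 486.1  67.5]
 [542.3 484.8  69.6]]
top z=84 [[559.2 533.3  82. ]
 [551.8 512.6  82. ]
 [544.  492.1  82. ]
 [535.5 471.8  82. ]
 [527.9 451.8  82. ]
 [520.3 431.3  82. ]]
```

View pics/o_t.png

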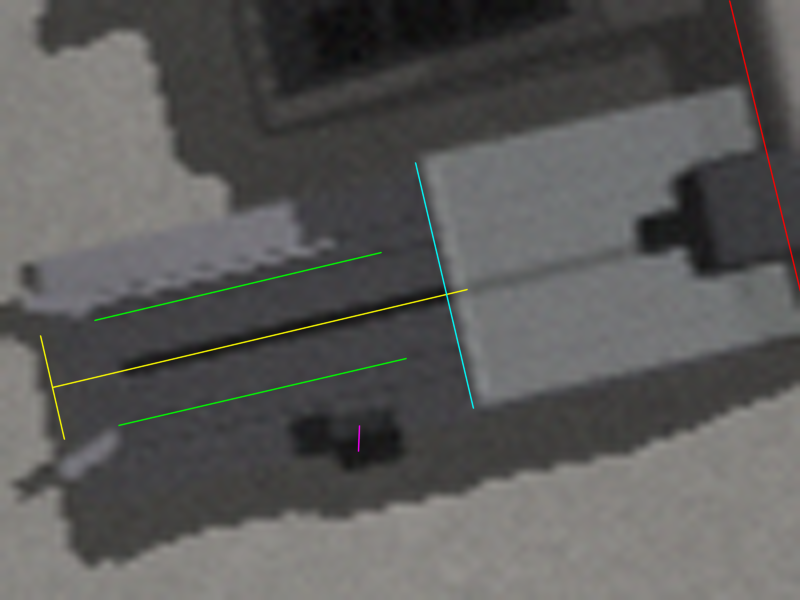

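View pics/o_s.png

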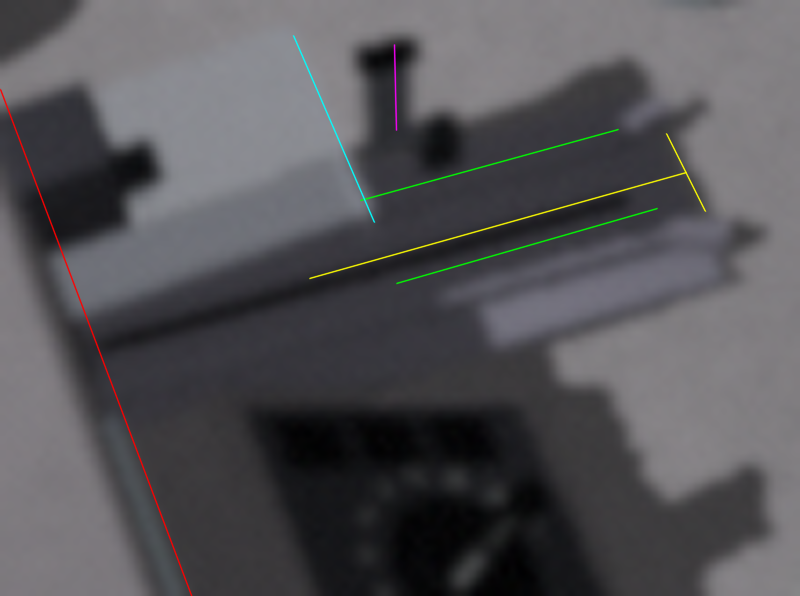

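Overlay: the slot line runs (125,370)→(445,293) in the top crop and (110,345)→(620,200) in the scene crop. The gate roller is at (370,440) in the top crop and (387,52) in the scene crop. The fit is about 1 px off, so I'll refit on these lane features.

```bash
cat > fit2.py <<'E'
from fit import *
T=lambda u,v:np.array([(u+.5)/8-.5+250,(v+.5)/8-.5+160]); S=lambda u,v:np.array([(u+.5)/7.27-.5+150,(v+.5)/7.27-.5+180])
def ld(c,p,uv):
    a,b=proj(c,[lane(p,[-275,0,0]),lane(p,[-50,0,0])]); d=(b-a)/np.linalg.norm(b-a); n=np.array([-d[1],d[0]]); return (uv-a)@n
def tip(p,th): a=.349-th; return lane(p,[-154,-44-50*np.sin(a),26+50*np.cos(a)])
def res2(p):
    r=[ld(t,p,T(*q)) for q in((125,370),(250,341),(445,293),(620,251))]+[ld(s,p,S(*q)) for q in((110,345),(400,262),(620,200))]
    tp=tip(p,p[3]); r+=list(proj(t,tp)[0]-T(370,440)); r+=list(proj(s,tp)[0]-S(387,52))
    f=lane(p,[-275,0,0]); r+=list(.5*(proj(t,f)[0]-T(53,387))); 
    r+=list(.3*(proj(t,W(list(p[:3])+[0],[125,10,190]))[0]-np.array([(492+560+598+527)/4,(148+131+287+299)/4])/1.5))
    return np.array(r)
r=least_squares(res2,[619.6,-93.3,-1.374,.15],loss='soft_l1')
E
python3 - <<'E' | tail -n +20
from fit2 import *
print()
print(r.x.round(3),r.fun.round(2))
print('tri roller',tri((t,T(370,440)),(s,S(387,52))),'model',tip(r.x,r.x[3]))
p=list(r.x)
print('foot',lane(p,[-275,0,0]),'stop',lane(p,[0,0,0]))
# knob: bar in top & scene
for z in(120,140): print(atz(t,np.array([444,214])/1.5,z))
a=cv2.resize(t['color'][115:180,265:335],(400,371),interpolation=cv2.INTER_CUBIC)
b=cv2.resize(s['color'][225:290,180:250],(400,371),interpolation=cv2.INTER_CUBIC)
m=np.hstack([a,b]).astype(float); m=255*(m/255)**.5; cv2.imwrite('pics/knob.png',m.astype(np.uint8))
E
```

```text
[ 6.22526e+02 -9.63520e+01 -1.36700e+00  1.80000e-01] [ 0.26  0.41  0.3   0.34 -0.54 -0.62 -0.82 -0.26  0.16  0.01  0.13  0.55
 -0.24  0.27 -0.75]
tri roller [450.8973089  -16.91498531 100.65734681] model [450.40341393 -16.57007819  99.1233213 ]
foot [479.58292033 101.11975627   7.72739724] stop [ 534.72053749 -165.56367226   46.        ]
[672.36262905 -23.80156595 120.        ]
[668.92663485 -21.98064092 140.        ]
```

View pics/knob.png

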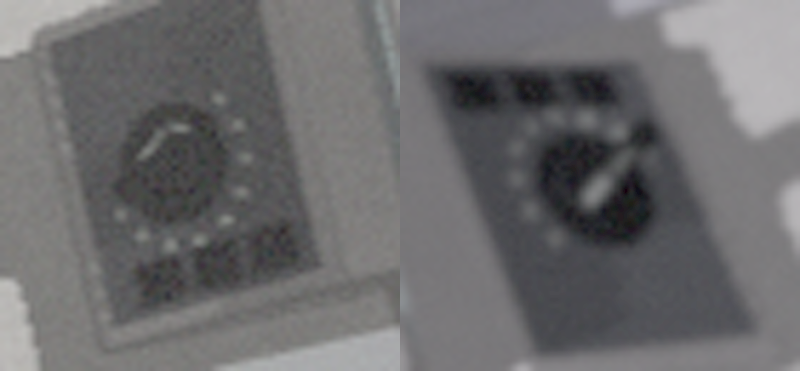

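The crop shows the nine click dots in both views: top half from (219,99) round to (121,214), scene half from (556,238) round to (618,130). I fit the panel centre to them.

```bash
cat > knob.py <<'E'
from fit2 import *
p=list(r.x)
dt=[(219,99),(238,125),(246,158),(242,191),(226,219),(201,239),(172,245),(142,235),(121,214)]
ds=[(156,238),(132,210),(116,180),(116,150),(130,128),(155,118),(185,118),(218,130)]
k=400/70
KT=[np.array([265+(u+.5)/k-.5,115+(v+.5)/k-.5]) for u,v in dt]; KS=[np.array([180+(u+.5)/k-.5,225+(v+.5)/k-.5]) for u,v in ds]
def fr(yaw):
    X=np.array([np.cos(yaw),np.sin(yaw),0]);Y=np.array([-X[1],X[0],0]);Z=np.array([0,0,1.]);c,s_=np.cos(np.radians(35)),np.sin(np.radians(35))
    return c*X+s_*Z, Y, -s_*X+c*Z
def dot(q,i,yaw):
    u,Y,n=fr(yaw); a=np.radians(36-24*i); return q[:3]+q[3]*(np.cos(a)*u+np.sin(a)*Y)
def rk(q):
    yw=q[4]
    return np.concatenate([proj(t,dot(q,i,yw))[0]-KT[i] for i in range(9)]+[proj(s,dot(q,i,yw))[0]-KS[i] for i in range(8)])
kr=least_squares(rk,[670,-22,110,34,-1.367])
E
python3 - <<'E' | tail -n +21
from knob import *
print(kr.x.round(3),kr.fun.reshape(-1,2).round(1).tolist())
u,Y,n=fr(p[2]); print('n',n,'u',u,'Y',Y)
d=kr.x[:3]-np.array([p[0],p[1],0]); print('reader frame',fr(p[2])[1]@d, np.array([np.cos(p[2]),np.sin(p[2]),0])@d)
E
```

```text
n [-0.11613251  0.56169669  0.81915204] u [ 0.16585442 -0.802186    0.57357644] Y [0.97928829 0.20247086 0.        ]
reader frame 69.3808766314119 -59.121808135992936
```

```bash
sed -i 's/^print/#print/; s/^    print(P/    pass #/' fit.py
cat > plan.py <<'E'
import json
from h import *
def pose():
    s=manip.get_state(); return np.array(s['tcp_pos']), R.from_euler('xyz',s['orientation'],degrees=True)
def plan(P1,R1,n,P0=None,R0=None):
    if P0 is None: P0,R0=pose()
    P1=np.array(P1,float); rv=(R0.inv()*R1).as_rotvec(); P,Q=P0.copy(),R0; out=[]
    for i in range(n):
        Pt=P0+(P1-P0)*(i+1)/n; d=Q.inv().apply(Pt-P); d=np.round(d,0); w=np.round((Q.inv()*R0*R.from_rotvec(rv*(i+1)/n)).as_rotvec(),2)
        row={k:float(v) for k,v in zip(('dx','dy','dz','ax','ay','az'),[*d,*w]) if v}
        out.append(row); P=P+Q.apply(d); Q=Q*R.from_rotvec(w)
    print(json.dumps(out).replace('"','"').replace(' ','')); print('end',P.round(1),Q.as_euler('xyz',degrees=True).round(1)); return P,Q
def down(yaw): return R.from_euler('xyz',[180,0,yaw],degrees=True)
E
python3 - <<'E'
from knob import *
from plan import *
print(kr.x.round(3),kr.fun.reshape(-1,2).round(1).tolist(), np.degrees(p[2]))
P,Q=plan([300,-260,250],down(-60),8)
P,Q=plan([536,472,200],down(-111),16,P,Q)
E
```

```text
[678.499 -24.407  74.239  44.648  -1.362] [[-0.4, -0.0], [-0.3, -0.1], [-0.3, -0.2], [-0.3, -0.1], [-0.3, 0.1], [-0.3, -0.1], [-0.2, -0.2], [0.1, 0.1], [-0.1, 0.3], [-0.3, 0.2], [-0.5, 0.1], [-0.1, -0.2], [-0.1, -0.1], [-0.2, -0.1], [-0.3, -0.2], [-0.1, 0.1], [-0.3, 0.4]] -78.31851457083759
[{"dx":19.0,"dy":-20.0,"dz":-2.0,"az":0.19},{"dx":15.0,"dy":-23.0,"dz":-3.0,"az":0.19},{"dx":11.0,"dy":-25.0,"dz":-2.0,"az":0.19},{"dx":5.0,"dy":-27.0,"dz":-3.0,"az":0.18},{"dx":1.0,"dy":-28.0,"dz":-2.0,"az":0.19},{"dx":-5.0,"dy":-27.0,"dz":-3.0,"az":0.19},{"dx":-10.0,"dy":-26.0,"dz":-2.0,"az":0.19},{"dx":-14.0,"dy":-23.0,"dz":-2.0,"az":0.19}]
end [ 299.8 -260.4  249.6] [-1.80e+02  1.00e-01 -6.02e+01]
[{"dx":-32.0,"dy":-36.0,"dz":3.0,"az":0.06},{"dx":-35.0,"dy":-33.0,"dz":3.0,"az":0.05},{"dx":-36.0,"dy":-32.0,"dz":4.0,"az":0.06},{"dx":-38.0,"dy":-30.0,"dz":3.0,"az":0.05},{"dx":-39.0,"dy":-27.0,"dz":3.0,"az":0.06},{"dx":-41.0,"dy":-25.0,"dz":3.0,"az":0.05},{"dx":-42.0,"dy":-24.0,"dz":3.0,"az":0.06},{"dx":-44.0,"dy":-20.0,"dz":3.0,"az":0.05},{"dx":-44.0,"dy":-19.0,"dz":4.0,"az":0.06},{"dx":-45.0,"dy":-15.0,"dz":3.0,"az":0.05},{"dx":-47.0,"dy":-14.0,"dz":3.0,"az":0.06},{"dx":-47.0,"dy":-10.0,"dz":3.0,"az":0.06},{"dx":-47.0,"dy":-8.0,"dz":3.0,"az":0.05},{"dx":-48.0,"dy":-6.0,"dz":4.0,"az":0.06},{"dx":-48.0,"dy":-2.0,"dz":3.0,"az":0.05},{"dx":-48.0,"dz":3.0,"az":0.06}]
end [535.8 472.1 199.9] [ 1.799e+02  1.000e-01 -1.112e+02]
```

{"name": "play_rows", "arguments": {"commands": [{"dx": 19,"dy": -20,"dz": -2,"az": 0.18},{"dx": 15,"dy": -23,"dz": -3,"az": 0.18},{"dx": 11,"dy": -25,"dz": -2,"az": 0.18},{"dx": 5,"dy": -27,"dz": -3,"az": 0.18},{"dx": 1,"dy": -28,"dz": -2,"az": 0.18},{"dx": -5,"dy": -27,"dz": -3,"az": 0.18},{"dx": -10,"dy": -26,"dz": -2,"az": 0.18},{"dx": -14,"dy": -23,"dz": -2,"az": 0.18}], "gripper": 1}}

```text
invalid input at $.commands[0]: expected keys dx, dy, dz, ax, ay, az
```

{"name": "play_rows", "arguments": {"commands": [{"dx": -32,"dy": -36,"dz": 3,"az": 0.06},{"dx": -35,"dy": -33,"dz": 3,"az": 0.05},{"dx": -36,"dy": -32,"dz": 4,"az": 0.06},{"dx": -38,"dy": -30,"dz": 3,"az": 0.05},{"dx": -39,"dy": -27,"dz": 3,"az": 0.06},{"dx": -41,"dy": -25,"dz": 3,"az": 0.05},{"dx": -42,"dy": -24,"dz": 3,"az": 0.06},{"dx": -44,"dy": -20,"dz": 3,"az": 0.05},{"dx": -44,"dy": -19,"dz": 4,"az": 0.06},{"dx": -45,"dy": -15,"dz": 3,"az": 0.05},{"dx": -47,"dy": -14,"dz": 3,"az": 0.06},{"dx": -47,"dy": -10,"dz": 3,"az": 0.06}]}}

```text
invalid input at $.commands[0]: expected keys dx, dy, dz, ax, ay, az
```

Run:
```python
from plan import *
print(pose()[0],pose()[1].as_euler('xyz',degrees=True),manip.get_state()['qpos'])
P,Q=plan([536,472,140],down(-111),6)
plan([536,472,24],down(-111),4,P,Q)
```

```text
[ 232.77797434 -469.94206507  230.20749999] [-1.79876165e+02 -1.61910009e-02  2.63427107e+01] [-7.09783882e+01  2.78970457e+00  5.59863070e+00  9.29338147e+01
  2.78708335e-04  8.26788834e+01]
[{"dx":115.0,"dy":-118.0,"dz":15.0,"az":0.4},{"dx":60.0,"dy":-154.0,"dz":16.0,"az":0.4},{"dx":-5.0,"dy":-165.0,"dz":15.0,"az":0.4},{"dx":-68.0,"dy":-150.0,"dz":15.0,"az":0.4},{"dx":-122.0,"dy":-111.0,"dz":16.0,"az":0.4},{"dx":-155.0,"dy":-55.0,"dz":15.0,"az":0.4}]
end [535.6 472.  139.9] [ 1.799e+02  1.000e-01 -1.112e+02]
[{"dz":29.0},{"dz":29.0},{"dz":29.0},{"dy":-1.0,"dz":29.0}]
end [536.5 471.8  23.9] [ 1.799e+02  1.000e-01 -1.112e+02]
```

All keys are needed in each row.

{"name": "play_rows", "arguments": {"commands": [{"dx": 19,"dy": -20,"dz": -2,"ax": 0,"ay": 0,"az": 0.18},{"dx": 15,"dy": -23,"dz": -3,"ax": 0,"ay": 0,"az": 0.18},{"dx": 11,"dy": -25,"dz": -2,"ax": 0,"ay": 0,"az": 0.18},{"dx": 5,"dy": -27,"dz": -3,"ax": 0,"ay": 0,"az": 0.18},{"dx": 1,"dy": -28,"dz": -2,"ax": 0,"ay": 0,"az": 0.18},{"dx": -5,"dy": -27,"dz": -3,"ax": 0,"ay": 0,"az": 0.18},{"dx": -10,"dy": -26,"dz": -2,"ax": 0,"ay": 0,"az": 0.18},{"dx": -14,"dy": -23,"dz": -2,"ax": 0,"ay": 0,"az": 0.18}], "gripper": 1}}

```text
clock: 1.1
tcp_pos: [277.8, -268.8, 249.9]
orientation: [-179.0, 0.1, -54.9]
contact_force: [0.6, 0.5, -0.3]
finger_gap: 85.7
gripper_force: 0.0
```

{"name": "play_rows", "arguments": {"commands": [{"dx": -32,"dy": -36,"dz": 3,"ax": 0,"ay": 0,"az": 0.06},{"dx": -35,"dy": -33,"dz": 3,"ax": 0,"ay": 0,"az": 0.05},{"dx": -36,"dy": -32,"dz": 4,"ax": 0,"ay": 0,"az": 0.06},{"dx": -38,"dy": -30,"dz": 3,"ax": 0,"ay": 0,"az": 0.05},{"dx": -39,"dy": -27,"dz": 3,"ax": 0,"ay": 0,"az": 0.06},{"dx": -41,"dy": -25,"dz": 3,"ax": 0,"ay": 0,"az": 0.05},{"dx": -42,"dy": -24,"dz": 3,"ax": 0,"ay": 0,"az": 0.06},{"dx": -44,"dy": -20,"dz": 3,"ax": 0,"ay": 0,"az": 0.05},{"dx": -44,"dy": -19,"dz": 4,"ax": 0,"ay": 0,"az": 0.06},{"dx": -45,"dy": -15,"dz": 3,"ax": 0,"ay": 0,"az": 0.05},{"dx": -47,"dy": -14,"dz": 3,"ax": 0,"ay": 0,"az": 0.06},{"dx": -47,"dy": -10,"dz": 3,"ax": 0,"ay": 0,"az": 0.06}]}}

```text
clock: 2.6
tcp_pos: [134.1, 3.6, 299.9]
orientation: [-167.9, 10.6, -80.4]
contact_force: [1.1, -0.0, 0.5]
finger_gap: 85.4
gripper_force: 0.0
```

```bash
sed -i "s/row={k:float(v) for k,v in zip(('dx','dy','dz','ax','ay','az'),\[\*d,\*w\]) if v}/row=dict(zip(('dx','dy','dz','ax','ay','az'),[*map(int,d),*(float(x) for x in w)]))/" plan.py
python3 - <<'E'
from plan import *
print(pose()[0],pose()[1].as_euler('xyz',degrees=True),manip.get_state()['qpos'])
P,Q=plan([536,472,140],down(-111),6)
plan([536,472,24],down(-111),4,P,Q)
E
```

```text
[134.11954631   3.58624034 299.92753012] [-167.91786121   10.60414664  -80.3530935 ] [-80.40813597 -56.70556623 -25.90059049 131.42069808  12.07200427
 179.94467404]
[{"dx":-60,"dy":-69,"dz":54,"ax":-0.03,"ay":0.04,"az":0.09},{"dx":-68,"dy":-66,"dz":49,"ax":-0.02,"ay":0.04,"az":0.08},{"dx":-74,"dy":-60,"dz":46,"ax":-0.03,"ay":0.04,"az":0.09},{"dx":-82,"dy":-55,"dz":40,"ax":-0.02,"ay":0.04,"az":0.08},{"dx":-87,"dy":-48,"dz":36,"ax":-0.03,"ay":0.04,"az":0.09},{"dx":-93,"dy":-42,"dz":31,"ax":-0.03,"ay":0.04,"az":0.08}]
end [536.2 471.9 140.4] [ 179.8   -0.2 -110.9]
[{"dx":0,"dy":0,"dz":29,"ax":0.0,"ay":-0.0,"az":0.0},{"dx":0,"dy":0,"dz":29,"ax":0.0,"ay":-0.0,"az":0.0},{"dx":0,"dy":0,"dz":29,"ax":0.0,"ay":-0.0,"az":0.0},{"dx":0,"dy":0,"dz":29,"ax":0.0,"ay":-0.0,"az":0.0}]
end [535.7 471.6  24.4] [ 179.8   -0.2 -110.9]
```

I misjudged the wrist: joint 6 has run to its limit. I'll go back out and turn the other way, to yaw 69 at the rack and 102 at the lane.

Run:
```python
from plan import *
P,Q=plan([270,-200,270],down(-50),6)
P,Q=plan([430,100,270],down(10),7,P,Q)
```

```text
[{"dx":38,"dy":-17,"dz":2,"ax":-0.04,"ay":0.02,"az":-0.09},{"dx":38,"dy":-13,"dz":1,"ax":-0.04,"ay":0.02,"az":-0.09},{"dx":40,"dy":-10,"dz":2,"ax":-0.05,"ay":0.02,"az":-0.09},{"dx":41,"dy":-6,"dz":3,"ax":-0.04,"ay":0.02,"az":-0.09},{"dx":41,"dy":-3,"dz":3,"ax":-0.04,"ay":0.02,"az":-0.09},{"dx":41,"dy":1,"dz":4,"ax":-0.05,"ay":0.02,"az":-0.1}]
end [ 270.1 -200.5  269.8] [179.7   0.3 -49.7]
[{"dx":-18,"dy":-45,"dz":0,"ax":0.0,"ay":0.0,"az":-0.15},{"dx":-11,"dy":-48,"dz":0,"ax":0.0,"ay":0.0,"az":-0.15},{"dx":-4,"dy":-48,"dz":0,"ax":0.0,"ay":0.0,"az":-0.15},{"dx":4,"dy":-49,"dz":-1,"ax":0.0,"ay":0.0,"az":-0.15},{"dx":10,"dy":-47,"dz":0,"ax":-0.0,"ay":0.0,"az":-0.14},{"dx":17,"dy":-46,"dz":0,"ax":-0.0,"ay":0.01,"az":-0.15},{"dx":24,"dy":-42,"dz":0,"ax":0.0,"ay":-0.0,"az":-0.15}]
end [430.  100.1 270.1] [180.   -0.2   9.9]
```

{"name": "play_rows", "arguments": {"commands": [{"dx": 38,"dy": -17,"dz": 2,"ax": -0.04,"ay": 0.02,"az": -0.09},{"dx": 38,"dy": -13,"dz": 1,"ax": -0.04,"ay": 0.02,"az": -0.09},{"dx": 40,"dy": -10,"dz": 2,"ax": -0.05,"ay": 0.02,"az": -0.09},{"dx": 41,"dy": -6,"dz": 3,"ax": -0.04,"ay": 0.02,"az": -0.09},{"dx": 41,"dy": -3,"dz": 3,"ax": -0.04,"ay": 0.02,"az": -0.09},{"dx": 41,"dy": 1,"dz": 4,"ax": -0.05,"ay": 0.02,"az": -0.1}]}}

```text
clock: 3.35
tcp_pos: [243.5, -209.7, 270.5]
orientation: [-178.9, -0.3, -48.9]
contact_force: [-0.6, -0.0, -0.2]
finger_gap: 85.0
gripper_force: 0.0
```

Run:
```python
from plan import *
print(manip.get_state()['qpos'],pose()[0],pose()[1].as_euler('xyz',degrees=True))
P,Q=plan([430,100,270],down(10),8)
P,Q=plan([537,474,150],down(69),10,P,Q)
```

```text
[-53.84812175 -26.94345464 -14.67105053 102.08853389   1.0943848
 175.06157633] [ 243.53848843 -209.72836146  270.50378506] [-178.92550258   -0.2773924   -48.91054313]
[{"dx":-14,"dy":-43,"dz":1,"ax":-0.0,"ay":-0.0,"az":-0.13},{"dx":-8,"dy":-44,"dz":1,"ax":-0.0,"ay":-0.0,"az":-0.13},{"dx":-2,"dy":-46,"dz":0,"ax":-0.0,"ay":-0.01,"az":-0.13},{"dx":3,"dy":-45,"dz":1,"ax":-0.01,"ay":0.0,"az":-0.12},{"dx":9,"dy":-44,"dz":1,"ax":0.0,"ay":0.0,"az":-0.13},{"dx":15,"dy":-43,"dz":0,"ax":-0.0,"ay":-0.0,"az":-0.13},{"dx":20,"dy":-40,"dz":0,"ax":-0.0,"ay":-0.0,"az":-0.13},{"dx":25,"dy":-38,"dz":1,"ax":-0.0,"ay":-0.01,"az":-0.13}]
end [430.3 100.1 269.6] [-179.8    0.3   10.1]
[{"dx":17,"dy":-35,"dz":12,"ax":-0.0,"ay":0.0,"az":-0.1},{"dx":21,"dy":-33,"dz":12,"ax":-0.0,"ay":0.0,"az":-0.11},{"dx":24,"dy":-30,"dz":12,"ax":-0.0,"ay":0.0,"az":-0.1},{"dx":27,"dy":-29,"dz":12,"ax":-0.0,"ay":0.0,"az":-0.1},{"dx":29,"dy":-25,"dz":12,"ax":-0.0,"ay":0.0,"az":-0.1},{"dx":32,"dy":-22,"dz":12,"ax":-0.0,"ay":0.0,"az":-0.11},{"dx":34,"dy":-18,"dz":12,"ax":-0.0,"ay":-0.0,"az":-0.1},{"dx":36,"dy":-15,"dz":12,"ax":-0.01,"ay":-0.0,"az":-0.1},{"dx":37,"dy":-12,"dz":12,"ax":0.0,"ay":0.0,"az":-0.11},{"dx":39,"dy":-7,"dz":12,"ax":0.0,"ay":0.0,"az":-0.1}]
end [536.9 474.5 150.1] [1.798e+02 1.000e-01 6.910e+01]
```

{"name": "play_rows", "arguments": {"commands": [{"dx": -14,"dy": -43,"dz": 1,"ax": 0,"ay": 0,"az": -0.13},{"dx": -8,"dy": -44,"dz": 1,"ax": 0,"ay": 0,"az": -0.13},{"dx": -2,"dy": -46,"dz": 0,"ax": 0,"ay": -0.01,"az": -0.13},{"dx": 3,"dy": -45,"dz": 1,"ax": -0.01,"ay": 0,"az": -0.12},{"dx": 9,"dy": -44,"dz": 1,"ax": 0,"ay": 0,"az": -0.13},{"dx": 15,"dy": -43,"dz": 0,"ax": 0,"ay": 0,"az": -0.13},{"dx": 20,"dy": -40,"dz": 0,"ax": 0,"ay": 0,"az": -0.13},{"dx": 10,"dy": -20,"dz": 0,"ax": 0,"ay": 0,"az": -0.1},{"dx": 17,"dy": -35,"dz": 10,"ax": 0,"ay": 0,"az": -0.1},{"dx": 21,"dy": -33,"dz": 10,"ax": 0,"ay": 0,"az": -0.11},{"dx": 24,"dy": -30,"dz": 10,"ax": 0,"ay": 0,"az": -0.1},{"dx": 27,"dy": -29,"dz": 10,"ax": 0,"ay": 0,"az": -0.1}]}}

```text
clock: 4.85
tcp_pos: [464.7, 231.4, 231.8]
orientation: [-179.9, -0.4, 31.9]
contact_force: [-0.2, -0.1, -0.6]
finger_gap: 85.3
gripper_force: 0.0
```

{"name": "play_rows", "arguments": {"commands": [{"dx": 29,"dy": -25,"dz": 10,"ax": 0,"ay": 0,"az": -0.1},{"dx": 32,"dy": -22,"dz": 10,"ax": 0,"ay": 0,"az": -0.11},{"dx": 34,"dy": -18,"dz": 10,"ax": 0,"ay": 0,"az": -0.1},{"dx": 18,"dy": -8,"dz": 10,"ax": 0,"ay": 0,"az": -0.1},{"dx": 0,"dy": 0,"dz": 0,"ax": 0,"ay": 0,"az": 0},{"dx": 0,"dy": 0,"dz": 0,"ax": 0,"ay": 0,"az": 0}]}}

```text
clock: 5.6
tcp_pos: [506.1, 358.7, 193.6]
orientation: [179.9, -0.4, 55.1]
contact_force: [0.4, -0.0, -0.7]
finger_gap: 85.4
gripper_force: 0.0
```

Run:
```python
from plan import *
print(manip.get_state()['qpos'],pose()[0],pose()[1].as_euler('xyz',degrees=True))
P,Q=plan([537.5,476,130],down(69),4)
P,Q=plan([537.5,476,23],down(69),4,P,Q)
```

```text
[2.90926609e+01 1.64322731e+01 1.68262120e+01 8.99901667e+01
 7.99155905e-02 1.54009916e+02] [506.06691064 358.65072221 193.61479657] [179.8948915   -0.39795827  55.08339132]
[{"dx":28,"dy":-10,"dz":16,"ax":0.0,"ay":-0.0,"az":-0.06},{"dx":29,"dy":-9,"dz":16,"ax":0.0,"ay":-0.0,"az":-0.06},{"dx":30,"dy":-7,"dz":16,"ax":0.0,"ay":-0.0,"az":-0.06},{"dx":30,"dy":-5,"dz":16,"ax":0.0,"ay":-0.01,"az":-0.06}]
end [537.6 476.2 130.3] [179.8   0.2  68.8]
[{"dx":0,"dy":0,"dz":27,"ax":0.0,"ay":0.0,"az":-0.0},{"dx":0,"dy":0,"dz":27,"ax":0.0,"ay":0.0,"az":-0.0},{"dx":0,"dy":0,"dz":26,"ax":0.0,"ay":0.0,"az":-0.0},{"dx":0,"dy":0,"dz":27,"ax":0.0,"ay":0.0,"az":-0.0}]
end [537.8 475.7  23.3] [179.8   0.2  68.8]
```

{"name": "play_rows", "arguments": {"commands": [{"dx": 28,"dy": -10,"dz": 16,"ax": 0,"ay": 0,"az": -0.06},{"dx": 29,"dy": -9,"dz": 16,"ax": 0,"ay": 0,"az": -0.06},{"dx": 30,"dy": -7,"dz": 16,"ax": 0,"ay": 0,"az": -0.06},{"dx": 30,"dy": -5,"dz": 16,"ax": 0,"ay": -0.01,"az": -0.06},{"dx": 0,"dy": 0,"dz": 0,"ax": 0,"ay": 0,"az": 0},{"dx": 0,"dy": 0,"dz": 0,"ax": 0,"ay": 0,"az": 0}]}}

```text
clock: 6.35
tcp_pos: [538.1, 476.0, 131.5]
orientation: [179.8, 0.1, 68.8]
contact_force: [0.4, 0.6, 0.1]
finger_gap: 85.4
gripper_force: 0.0
```

Run:
```python
from plan import *
print(manip.get_state()['qpos'],pose()[0],pose()[1].as_euler('xyz',degrees=True))
P,Q=plan([537.5,476,23],down(69),4)
t=cam('top');s=cam('scene')
k=5.714
a=cv2.resize(t['color'][165:225,100:170],(400,343),interpolation=cv2.INTER_CUBIC)
b=cv2.resize(s['color'][165:225,330:400],(400,343),interpolation=cv2.INTER_CUBIC)
cv2.imwrite('pics/g1.png',np.hstack([a,b]))
```

```text
[ 36.27593216  32.92563184  31.55133307  88.62254515  -0.27926201
 147.45882375] [538.05005099 475.96720355 131.54184508] [1.79762882e+02 1.47555573e-01 6.88167954e+01]
[{"dx":0,"dy":0,"dz":27,"ax":0.0,"ay":0.0,"az":-0.0},{"dx":0,"dy":0,"dz":27,"ax":0.0,"ay":0.0,"az":-0.0},{"dx":0,"dy":-1,"dz":27,"ax":0.0,"ay":0.0,"az":-0.0},{"dx":0,"dy":0,"dz":28,"ax":0.0,"ay":0.0,"az":-0.0}]
end [537.4 475.9  22.5] [1.798e+02 1.000e-01 6.880e+01]
```

View pics/g1.png

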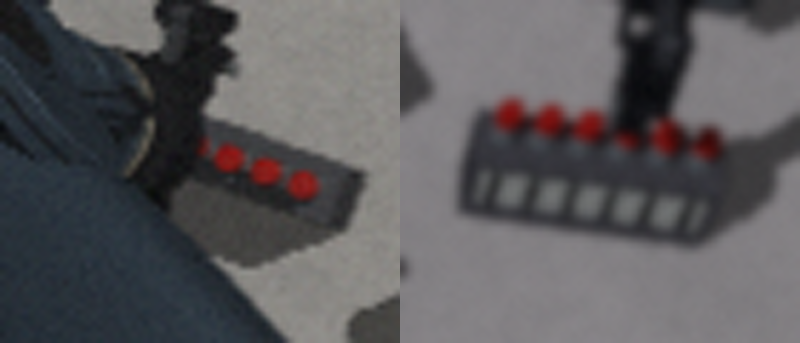

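The gripper stands over the rack with the caps between its fingers (fourth cap hidden, at (630,130)). I'll descend and grip.

{"name": "play_rows", "arguments": {"commands": [{"dx": 0,"dy": 0,"dz": 27,"ax": 0,"ay": 0,"az": 0},{"dx": 0,"dy": 0,"dz": 27,"ax": 0,"ay": 0,"az": 0},{"dx": 0,"dy": -1,"dz": 27,"ax": 0,"ay": 0,"az": 0},{"dx": 0,"dy": 0,"dz": 28,"ax": 0,"ay": 0,"az": 0},{"dx": 0,"dy": 0,"dz": 0,"ax": 0,"ay": 0,"az": 0}]}}

```text
clock: 7.08
tcp_pos: [535.5, 474.7, 19.6]
orientation: [179.9, 0.4, 68.8]
contact_force: [0.5, 0.3, 0.4]
finger_gap: 85.5
gripper_force: 0.0
```

{"name": "play_rows", "arguments": {"commands": [{"dx": 0,"dy": 0,"dz": 0,"ax": 0,"ay": 0,"az": 0},{"dx": 0,"dy": 0,"dz": 0,"ax": 0,"ay": 0,"az": 0},{"dx": 0,"dy": 0,"dz": 0,"ax": 0,"ay": 0,"az": 0},{"dx": 0,"dy": 0,"dz": 0,"ax": 0,"ay": 0,"az": 0},{"dx": 0,"dy": 0,"dz": 0,"ax": 0,"ay": 0,"az": 0},{"dx": 0,"dy": 0,"dz": 0,"ax": 0,"ay": 0,"az": 0},{"dx": 0,"dy": 0,"dz": 0,"ax": 0,"ay": 0,"az": 0},{"dx": 0,"dy": 0,"dz": 0,"ax": 0,"ay": 0,"az": 0}], "gripper": -1}}

```text
clock: 8.07
tcp_pos: [538.5, 477.6, 23.9]
orientation: [179.7, -0.0, 68.9]
contact_force: [0.4, -1.1, 6.1]
finger_gap: 35.1
gripper_force: 61.0
```

```bash
cat > lf.py <<'E'
from knob import *
from plan import *
def Rl(p,lean=0):  # tool x down-lane, y lane y, z into floor; lean: fingers point up-lane by lean deg
    o=lane(p,[0,0,0]); X=lane(p,[1,0,0])-o; Y=lane(p,[0,1,0])-o; Z=lane(p,[0,0,1])-o
    M=np.column_stack([-X,Y,-Z]); return R.from_matrix(M)*R.from_rotvec([0,-np.radians(lean),0])
E
python3 - <<'E'
from lf import *
P,Q=plan([530,465,180],down(69),4,np.array([538.5,477.6,23.9]),down(68.9))
P,Q=plan(lane(p,[-193,0,100]),Rl(p),12,P,Q)
print(lane(p,[-193,0,24]),Rl(p).as_euler('xyz',degrees=True))
z=Rl(p,30).as_matrix()[:,2];print(z)
E
```

```text
[{"dx":-4,"dy":-1,"dz":-39,"ax":0.0,"ay":0.0,"az":-0.0},{"dx":-3,"dy":-1,"dz":-39,"ax":0.0,"ay":0.0,"az":-0.0},{"dx":-4,"dy":-1,"dz":-39,"ax":0.0,"ay":0.0,"az":-0.0},{"dx":-4,"dy":0,"dz":-39,"ax":0.0,"ay":0.0,"az":-0.0}]
end [530.3 464.7 179.9] [180.    0.   68.9]
[{"dx":-35,"dy":10,"dz":5,"ax":-0.0,"ay":-0.01,"az":-0.05},{"dx":-34,"dy":8,"dz":6,"ax":-0.01,"ay":-0.01,"az":-0.05},{"dx":-36,"dy":7,"dz":6,"ax":0.0,"ay":-0.01,"az":-0.04},{"dx":-35,"dy":5,"dz":6,"ax":-0.0,"ay":-0.02,"az":-0.05},{"dx":-35,"dy":3,"dz":7,"ax":-0.01,"ay":-0.01,"az":-0.05},{"dx":-36,"dy":1,"dz":7,"ax":0.0,"ay":-0.01,"az":-0.05},{"dx":-35,"dy":0,"dz":8,"ax":-0.0,"ay":-0.01,"az":-0.04},{"dx":-36,"dy":-2,"dz":8,"ax":-0.01,"ay":-0.01,"az":-0.05},{"dx":-35,"dy":-3,"dz":8,"ax":-0.0,"ay":-0.01,"az":-0.05},{"dx":-35,"dy":-6,"dz":9,"ax":-0.0,"ay":-0.01,"az":-0.05},{"dx":-34,"dy":-7,"dz":9,"ax":-0.01,"ay":-0.01,"az":-0.04},{"dx":-34,"dy":-8,"dz":10,"ax":0.0,"ay":-0.02,"az":-0.05}]
end [493.5  35.4 117.7] [180.    8.2 101.6]
[495.34767133  24.87058078  42.90602516] [-180.            8.          101.68148543]
[ 0.12465351 -0.60291007 -0.78801075]
```

{"name": "play_rows", "arguments": {"commands": [{"dx": -4,"dy": -1,"dz": -39,"ax": 0,"ay": 0,"az": 0},{"dx": -3,"dy": -1,"dz": -39,"ax": 0,"ay": 0,"az": 0},{"dx": -4,"dy": -1,"dz": -39,"ax": 0,"ay": 0,"az": 0},{"dx": -4,"dy": 0,"dz": -39,"ax": 0,"ay": 0,"az": 0}]}}

```text
clock: 8.57
tcp_pos: [527.3, 464.1, 176.7]
orientation: [179.9, 0.3, 68.9]
contact_force: [0.7, -0.2, -3.3]
finger_gap: 35.4
gripper_force: 60.5
```

{"name": "play_rows", "arguments": {"commands": [{"dx": -35,"dy": 10,"dz": 5,"ax": 0,"ay": -0.01,"az": -0.05},{"dx": -34,"dy": 8,"dz": 6,"ax": -0.01,"ay": -0.01,"az": -0.05},{"dx": -36,"dy": 7,"dz": 6,"ax": 0,"ay": -0.01,"az": -0.04},{"dx": -35,"dy": 5,"dz": 6,"ax": 0,"ay": -0.02,"az": -0.05},{"dx": -35,"dy": 3,"dz": 7,"ax": -0.01,"ay": -0.01,"az": -0.05},{"dx": -36,"dy": 1,"dz": 7,"ax": 0,"ay": -0.01,"az": -0.05},{"dx": -35,"dy": 0,"dz": 8,"ax": 0,"ay": -0.01,"az": -0.04},{"dx": -36,"dy": -2,"dz": 8,"ax": -0.01,"ay": -0.01,"az": -0.05},{"dx": -35,"dy": -3,"dz": 8,"ax": 0,"ay": -0.01,"az": -0.05},{"dx": -35,"dy": -6,"dz": 9,"ax": 0,"ay": -0.01,"az": -0.05},{"dx": -34,"dy": -7,"dz": 9,"ax": -0.01,"ay": -0.01,"az": -0.04},{"dx": -34,"dy": -8,"dz": 10,"ax": 0,"ay": -0.02,"az": -0.05}]}}

```text
clock: 10.07
tcp_pos: [490.5, 34.1, 115.2]
orientation: [-179.9, 8.4, 101.7]
contact_force: [1.0, -0.1, -2.9]
finger_gap: 35.3
gripper_force: 60.6
```

{"name": "play_rows", "arguments": {"commands": [{"dx": 0,"dy": 0,"dz": 0,"ax": 0,"ay": 0,"az": 0},{"dx": 0,"dy": 0,"dz": 0,"ax": 0,"ay": 0,"az": 0},{"dx": 0,"dy": 0,"dz": 0,"ax": 0,"ay": 0,"az": 0}]}}

```text
clock: 10.45
tcp_pos: [491.9, 35.9, 116.6]
orientation: [179.9, 8.4, 101.7]
contact_force: [0.2, -0.0, -3.0]
finger_gap: 35.7
gripper_force: 60.7
```

Run:
```python
from lf import *
print(pose()[0],pose()[1].as_euler('xyz',degrees=True),manip.get_state()['qpos'])
P,Q=plan(lane(p,[-193,0,44]),Rl(p),4)
t1=cam('top');s1=cam('scene'); pickle.dump((t1,s1),open('c1.pkl','wb'))
a=cv2.resize(t1['color'][160:235,245:345],(400,300),interpolation=cv2.INTER_CUBIC)
b=cv2.resize(s1['color'][170:245,160:260],(400,300),interpolation=cv2.INTER_CUBIC)
cv2.imwrite('pics/p1.png',np.hstack([a,b]))
```

```text
[491.89466686  35.88535321 116.62912834] [179.90159804   8.44003651 101.67380613] [  1.68361841  -2.73330423 -13.25399308  77.9068783   -8.29388806
  79.88853598]
[{"dx":0,"dy":0,"dz":14,"ax":0.0,"ay":0.0,"az":-0.0},{"dx":0,"dy":1,"dz":13,"ax":0.0,"ay":0.0,"az":-0.0},{"dx":-1,"dy":0,"dz":14,"ax":0.0,"ay":0.01,"az":-0.0},{"dx":0,"dy":0,"dz":14,"ax":0.0,"ay":-0.0,"az":-0.0}]
end [494.8  27.4  62.4] [179.9   7.9 101.7]
```

View pics/p1.png

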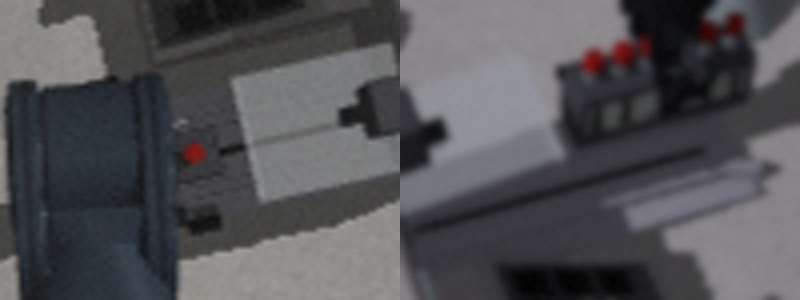

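The top crop shows the leading cap at (195,153), just over the lane's centre line. The scene crop shows the same cap at (592,62). I'll turn that into lane coordinates.

```bash
cat > capl.py <<'E'
from lf import *
def tolane(P):
    o=lane(p,[0,0,0]); M=np.array([lane(p,e)-o for e in np.eye(3)]); return M@(np.asarray(P)-o)
def allcaps(c,box):
    x0,y0,x1,y1=box; im=c['color'][y0:y1,x0:x1].astype(int)
    m=(im[...,2]>im[...,1]+60).astype(np.uint8); n,l,st,ce=cv2.connectedComponentsWithStats(m)
    return [(ce[i]+[x0,y0],int(st[i,4])) for i in range(1,n) if st[i,4]>5]
E
python3 - <<'E'
from capl import *
t1,s1=pickle.load(open('c1.pkl','rb'))
A=allcaps(t1,(245,160,345,235)); B=allcaps(s1,(160,150,260,245)); print(A,B)
print(tolane(tri((t1,A[0][0]),(s1,min(B,key=lambda q:q[0][0])[0])) ), 'tcp',tolane(pose()[0]))
q=lane(p,[-204.3-6+55,0,93-24+77]); print('exp',proj(t1,q),proj(s1,q))
E
```

```text
[(array([293.23529412, 197.76470588]), 17)] [(array([215.125 , 182.6875]), 16), (array([207.58823529, 184.88235294]), 17)]
[-144.97185709   -2.26960844  152.23143719] tcp [-193.96810496   -0.96322887   98.84101325]
exp [[289.71728661 197.88344427]] [[211.03963358 185.89397353]]
```

{"name": "play_rows", "arguments": {"commands": [{"dx": 0,"dy": 2,"dz": 14,"ax": 0,"ay": 0.008,"az": 0},{"dx": 0,"dy": 0,"dz": 15,"ax": 0,"ay": 0,"az": 0},{"dx": 0,"dy": 0,"dz": 15,"ax": 0,"ay": 0,"az": 0},{"dx": 0,"dy": 0,"dz": 13,"ax": 0,"ay": 0,"az": 0},{"dx": 0,"dy": 0,"dz": 0,"ax": 0,"ay": 0,"az": 0}]}}

```text
clock: 11.18
tcp_pos: [494.0, 27.4, 58.3]
orientation: [-179.9, 8.0, 101.6]
contact_force: [0.1, 0.3, -3.1]
finger_gap: 35.7
gripper_force: 60.8
```

{"name": "play_rows", "arguments": {"commands": [{"dx": 0,"dy": 0,"dz": 4,"ax": 0,"ay": 0,"az": 0},{"dx": 0,"dy": 0,"dz": 4,"ax": 0,"ay": 0,"az": 0},{"dx": 0,"dy": 0,"dz": 3,"ax": 0,"ay": 0,"az": 0},{"dx": 0,"dy": 0,"dz": 0,"ax": 0,"ay": 0,"az": 0},{"dx": 0,"dy": 0,"dz": 0,"ax": 0,"ay": 0,"az": 0}]}}

```text
clock: 11.8
tcp_pos: [496.1, 26.1, 49.7]
orientation: [179.9, 8.0, 101.6]
contact_force: [0.1, -0.4, -3.2]
finger_gap: 35.3
gripper_force: 60.8
```

Run:
```python
from capl import *
print('tcp',tolane(pose()[0]),pose()[1].as_euler('xyz',degrees=True))
s1=cam('scene'); B=allcaps(s1,(160,150,260,245)); print(B)
```

```text
tcp [-193.05766311    0.96313641   30.86193444] [179.86592289   8.02534582 101.61225933]
[(array([213.11764706, 197.41176471]), 17)]
```

{"name": "play_rows", "arguments": {"commands": [{"dx": 0,"dy": 0,"dz": 2,"ax": 0,"ay": 0,"az": 0},{"dx": 0,"dy": 0,"dz": 2,"ax": 0,"ay": 0,"az": 0},{"dx": 0,"dy": 0,"dz": 1,"ax": 0,"ay": 0,"az": 0},{"dx": 0,"dy": 0,"dz": 0,"ax": 0,"ay": 0,"az": 0}]}}

```text
clock: 12.35
tcp_pos: [496.0, 25.4, 44.4]
orientation: [179.9, 8.0, 101.6]
contact_force: [-0.6, 0.3, -2.4]
finger_gap: 35.5
gripper_force: 60.8
```

{"name": "play_rows", "arguments": {"commands": [{"dx": 0,"dy": 0,"dz": 1,"ax": 0,"ay": 0,"az": 0},{"dx": 0,"dy": 0,"dz": 0,"ax": 0,"ay": 0,"az": 0}]}}

```text
clock: 12.6
tcp_pos: [496.1, 25.2, 43.5]
orientation: [179.9, 8.0, 101.6]
contact_force: [-0.1, 0.5, -3.6]
finger_gap: 35.5
gripper_force: 60.8
```

{"name": "play_rows", "arguments": {"commands": [{"dx": 0,"dy": 0,"dz": 1,"ax": 0,"ay": 0,"az": 0},{"dx": 0,"dy": 0,"dz": 0,"ax": 0,"ay": 0,"az": 0}]}}

```text
clock: 12.85
tcp_pos: [496.2, 25.1, 42.6]
orientation: [179.9, 8.0, 101.6]
contact_force: [-0.0, 0.1, -2.8]
finger_gap: 35.4
gripper_force: 60.8
```

{"name": "play_rows", "arguments": {"commands": [{"dx": 0,"dy": 0,"dz": 1,"ax": 0,"ay": 0,"az": 0},{"dx": 0,"dy": 0,"dz": 1,"ax": 0,"ay": 0,"az": 0},{"dx": 0,"dy": 0,"dz": 0,"ax": 0,"ay": 0,"az": 0}]}}

```text
clock: 13.22
tcp_pos: [496.3, 25.1, 42.5]
orientation: [179.9, 8.0, 101.6]
contact_force: [-3.1, 1.4, 7.2]
finger_gap: 35.3
gripper_force: 62.1
```

{"name": "play_rows", "arguments": {"commands": [{"dx": 0,"dy": 0,"dz": 1,"ax": 0,"ay": 0,"az": 0},{"dx": 0,"dy": 0,"dz": 0,"ax": 0,"ay": 0,"az": 0}]}}

```text
clock: 13.48
tcp_pos: [496.3, 25.1, 42.4]
orientation: [179.8, 8.0, 101.6]
contact_force: [-5.6, 3.0, 11.6]
finger_gap: 35.8
gripper_force: 62.8
```

The rack has reached the floor at the expected height. I'll release it.

{"name": "play_rows", "arguments": {"commands": [{"dx": 0,"dy": 0,"dz": 0,"ax": 0,"ay": 0,"az": 0},{"dx": 0,"dy": 0,"dz": 0,"ax": 0,"ay": 0,"az": 0},{"dx": 0,"dy": 0,"dz": 0,"ax": 0,"ay": 0,"az": 0},{"dx": 0,"dy": 0,"dz": 0,"ax": 0,"ay": 0,"az": 0}], "gripper": 0.35}}

```text
clock: 13.98
tcp_pos: [496.2, 24.6, 39.4]
orientation: [179.9, 8.0, 101.6]
contact_force: [-1.0, 0.1, -0.1]
finger_gap: 57.3
gripper_force: 0.0
```

{"name": "play_rows", "arguments": {"commands": [{"dx": 0,"dy": 0,"dz": -10,"ax": 0,"ay": 0,"az": 0},{"dx": 0,"dy": 0,"dz": -25,"ax": 0,"ay": 0,"az": 0},{"dx": 0,"dy": 0,"dz": -30,"ax": 0,"ay": 0,"az": 0},{"dx": 0,"dy": 0,"dz": -30,"ax": 0,"ay": 0,"az": 0},{"dx": 0,"dy": 0,"dz": -25,"ax": 0,"ay": 0,"az": 0},{"dx": 0,"dy": 0,"dz": 0,"ax": 0,"ay": 0,"az": 0},{"dx": 0,"dy": 0,"dz": 0,"ax": 0,"ay": 0,"az": 0}]}}

```text
clock: 14.85
tcp_pos: [492.3, 41.0, 157.8]
orientation: [179.9, 8.0, 101.6]
contact_force: [0.2, -0.2, -0.1]
finger_gap: 57.7
gripper_force: 0.0
```

Run:
```python
from capl import *
print('tcp',tolane(pose()[0]),pose()[1].as_euler('xyz',degrees=True))
s1=cam('scene'); B=allcaps(s1,(160,150,270,245)); print(B)
for i in range(6): print(proj(s1,lane(p,[-199-55+22*i,0,77])).round(1))
P,Q=plan(lane(p,[-310,0,130]),Rl(p,15),5)
P,Q=plan(lane(p,[-310,0,30]),Rl(p,30),5,P,Q)
```

```text
tcp [-193.25599437    0.32205157  140.03164307] [179.92927437   8.01098532 101.61967371]
[(array([233.27777778, 193.16666667]), 18), (array([239.71428571, 191.5       ]), 14), (array([219.88888889, 196.94444444]), 18), (array([226.5       , 195.28571429]), 14), (array([213. , 198.5]), 16)]
[[239.7 191.4]]
[[233.  193.2]]
[[226.4 195.1]]
[[219.6 197. ]]
[[212.8 198.9]]
[[205.9 200.8]]
[{"dx":23,"dy":0,"dz":2,"ax":-0.0,"ay":-0.05,"az":-0.0},{"dx":24,"dy":0,"dz":1,"ax":-0.0,"ay":-0.05,"az":-0.0},{"dx":23,"dy":0,"dz":-1,"ax":-0.0,"ay":-0.06,"az":-0.0},{"dx":23,"dy":0,"dz":-2,"ax":-0.0,"ay":-0.05,"az":-0.0},{"dx":24,"dy":0,"dz":-3,"ax":-0.0,"ay":-0.05,"az":-0.0}]
end [468.8 153.2 131.7] [-180.    22.9  101.6]
[{"dx":5,"dy":0,"dz":19,"ax":-0.0,"ay":-0.05,"az":-0.0},{"dx":6,"dy":0,"dz":19,"ax":-0.0,"ay":-0.06,"az":-0.0},{"dx":7,"dy":0,"dz":19,"ax":-0.0,"ay":-0.05,"az":-0.0},{"dx":8,"dy":0,"dz":18,"ax":-0.0,"ay":-0.05,"az":-0.0},{"dx":9,"dy":0,"dz":18,"ax":-0.0,"ay":-0.05,"az":-0.0}]
end [471.7 139.   33.1] [-180.    37.8  101.6]
```

The rack landed at lane x -199, upright, with caps matching within 0.3 px. Next I close the fingers, back off down the lane and lean the tool.

{"name": "play_rows", "arguments": {"commands": [{"dx": 23,"dy": 0,"dz": 2,"ax": 0,"ay": -0.05,"az": 0},{"dx": 24,"dy": 0,"dz": 1,"ax": 0,"ay": -0.05,"az": 0},{"dx": 23,"dy": 0,"dz": -1,"ax": 0,"ay": -0.06,"az": 0},{"dx": 23,"dy": 0,"dz": -2,"ax": 0,"ay": -0.05,"az": 0},{"dx": 24,"dy": 0,"dz": -3,"ax": 0,"ay": -0.05,"az": 0},{"dx": 5,"dy": 0,"dz": 19,"ax": 0,"ay": -0.05,"az": 0},{"dx": 6,"dy": 0,"dz": 19,"ax": 0,"ay": -0.06,"az": 0},{"dx": 7,"dy": 0,"dz": 19,"ax": 0,"ay": -0.05,"az": 0},{"dx": 8,"dy": 0,"dz": 18,"ax": 0,"ay": -0.05,"az": 0},{"dx": 9,"dy": 0,"dz": 17,"ax": 0,"ay": -0.05,"az": 0},{"dx": 0,"dy": 0,"dz": 0,"ax": 0,"ay": 0,"az": 0},{"dx": 0,"dy": 0,"dz": 0,"ax": 0,"ay": 0,"az": 0}], "gripper": -1}}

```text
clock: 16.4
tcp_pos: [472.4, 139.4, 35.2]
orientation: [179.9, 37.8, 101.6]
contact_force: [0.2, 1.5, -0.5]
finger_gap: 0.1
gripper_force: 0.0
```

Run:
```python
from capl import *
print('tcp',tolane(pose()[0]),pose()[1].as_euler('xyz',degrees=True),manip.get_state()['qpos'],manip.get_state()['finger_gap'])
P,Q=plan(lane(p,[-160,0,28]),Rl(p,30),12)
```

```text
tcp [-309.69391769    0.74779903   32.57948877] [179.90502791  37.81330423 101.56612811] [ 30.11884868  15.70876301 -10.61900247  77.4348976  -35.5741166
 112.9546086 ] 0.13923848669433256
[{"dx":-11,"dy":0,"dz":7,"ax":0.0,"ay":-0.0,"az":-0.0},{"dx":-10,"dy":0,"dz":6,"ax":0.0,"ay":-0.0,"az":-0.0},{"dx":-11,"dy":0,"dz":7,"ax":0.0,"ay":-0.0,"az":-0.0},{"dx":-11,"dy":0,"dz":6,"ax":0.0,"ay":-0.0,"az":-0.0},{"dx":-10,"dy":0,"dz":7,"ax":0.0,"ay":-0.0,"az":-0.0},{"dx":-11,"dy":0,"dz":6,"ax":0.0,"ay":-0.0,"az":-0.0},{"dx":-10,"dy":0,"dz":7,"ax":0.0,"ay":-0.0,"az":-0.0},{"dx":-11,"dy":0,"dz":6,"ax":0.0,"ay":-0.0,"az":-0.0},{"dx":-11,"dy":0,"dz":7,"ax":0.0,"ay":-0.0,"az":-0.0},{"dx":-10,"dy":0,"dz":6,"ax":0.0,"ay":-0.0,"az":-0.0},{"dx":-11,"dy":-1,"dz":7,"ax":0.0,"ay":-0.0,"az":-0.0},{"dx":-11,"dy":0,"dz":6,"ax":0.0,"ay":-0.0,"az":-0.0}]
end [501.5  -6.7  52. ] [179.9  37.8 101.6]
```

{"name": "play_rows", "arguments": {"commands": [{"dx": -11,"dy": 0,"dz": 7,"ax": 0,"ay": 0,"az": 0},{"dx": -10,"dy": 0,"dz": 7,"ax": 0,"ay": 0,"az": 0},{"dx": -5,"dy": 0,"dz": 4,"ax": 0,"ay": 0,"az": 0},{"dx": -5,"dy": 0,"dz": 3,"ax": 0,"ay": 0,"az": 0},{"dx": -9,"dy": 0,"dz": 5,"ax": 0,"ay": 0,"az": 0},{"dx": -9,"dy": 0,"dz": 5,"ax": 0,"ay": 0,"az": 0},{"dx": -9,"dy": 0,"dz": 5,"ax": 0,"ay": 0,"az": 0},{"dx": -9,"dy": 0,"dz": 5,"ax": 0,"ay": 0,"az": 0}]}}

```text
clock: 17.4
tcp_pos: [488.4, 62.6, 43.9]
orientation: [179.9, 37.8, 101.5]
contact_force: [-0.6, 3.1, -0.4]
finger_gap: 0.0
gripper_force: 1.7
```

{"name": "play_rows", "arguments": {"commands": [{"dx": -9,"dy": 0,"dz": 5,"ax": 0,"ay": 0,"az": 0},{"dx": -9,"dy": 0,"dz": 5,"ax": 0,"ay": 0,"az": 0},{"dx": -9,"dy": 0,"dz": 5,"ax": 0,"ay": 0,"az": 0},{"dx": -9,"dy": 0,"dz": 5,"ax": 0,"ay": 0,"az": 0},{"dx": -9,"dy": 0,"dz": 5,"ax": 0,"ay": 0,"az": 0},{"dx": -9,"dy": 0,"dz": 5,"ax": 0,"ay": 0,"az": 0},{"dx": 0,"dy": 0,"dz": 0,"ax": 0,"ay": 0,"az": 0}]}}

```text
clock: 18.27
tcp_pos: [501.0, 2.1, 54.1]
orientation: [179.8, 37.9, 101.4]
contact_force: [-0.2, 0.0, 0.3]
finger_gap: 0.2
gripper_force: 0.0
```

Run:
```python
from capl import *
print('tcp',tolane(pose()[0]),pose()[1].as_euler('xyz',degrees=True))
s1=cam('scene'); B=allcaps(s1,(130,150,270,245)); print(B)
print([proj(s1,lane(p,[-80-55,0,77])),proj(s1,lane(p,[-70-55,0,77]))])
```

```text
tcp [-168.24103404    0.88247036   31.80720417] [179.78548457  37.91965231 101.41736948]
[]
[array([[203.07398991, 201.56059024]]), array([[199.91169411, 202.44143116]])]
```

{"name": "play_rows", "arguments": {"commands": [{"dx": -4,"dy": 0,"dz": 2,"ax": 0,"ay": 0,"az": 0},{"dx": -5,"dy": 0,"dz": 3,"ax": 0,"ay": 0,"az": 0},{"dx": -4,"dy": 0,"dz": 2,"ax": 0,"ay": 0,"az": 0},{"dx": 0,"dy": 0,"dz": 0,"ax": 0,"ay": 0,"az": 0}]}}

```text
clock: 18.82
tcp_pos: [503.6, -11.4, 55.9]
orientation: [179.8, 37.9, 101.5]
contact_force: [0.4, 0.8, -0.3]
finger_gap: 0.3
gripper_force: 0.5
```

{"name": "play_rows", "arguments": {"commands": [{"dx": -2,"dy": 0,"dz": 1,"ax": 0,"ay": 0,"az": 0},{"dx": -2,"dy": 0,"dz": 1,"ax": 0,"ay": 0,"az": 0},{"dx": 0,"dy": 0,"dz": 0,"ax": 0,"ay": 0,"az": 0}]}}

```text
clock: 19.2
tcp_pos: [504.3, -15.5, 56.5]
orientation: [179.9, 37.8, 101.5]
contact_force: [0.2, 0.8, -0.5]
finger_gap: 0.3
gripper_force: 0.8
```

Run:
```python
from capl import *
print('tcp',tolane(pose()[0]),manip.get_state()['contact_force'])
```

```text
tcp [-150.18696298    0.60601411   31.71614105] [ 0.23059285  0.81809846 -0.53700259]
```

{"name": "play_rows", "arguments": {"commands": [{"dx": -2,"dy": 0,"dz": 1,"ax": 0,"ay": 0,"az": 0},{"dx": -2,"dy": 0,"dz": 1,"ax": 0,"ay": 0,"az": 0},{"dx": 0,"dy": 0,"dz": 0,"ax": 0,"ay": 0,"az": 0}]}}

```text
clock: 19.58
tcp_pos: [505.2, -19.2, 57.1]
orientation: [179.9, 37.7, 101.5]
contact_force: [-0.4, 4.4, -1.2]
finger_gap: -0.3
gripper_force: 1.9
```

{"name": "play_rows", "arguments": {"commands": [{"dx": -2,"dy": 0,"dz": 1,"ax": 0,"ay": 0,"az": 0},{"dx": 0,"dy": 0,"dz": 0,"ax": 0,"ay": 0,"az": 0}]}}

```text
clock: 19.82
tcp_pos: [505.9, -19.3, 57.1]
orientation: [179.8, 37.5, 101.6]
contact_force: [-0.5, 9.8, -0.8]
finger_gap: 0.3
gripper_force: 5.0
```

Run:
```python
from capl import *
print('tcp',tolane(pose()[0]),manip.get_state()['contact_force'])
s1=cam('scene');t1=cam('top'); pickle.dump((t1,s1),open('c2.pkl','wb'))
x=[proj(s1,lane(p,[-70-55+22*i,0,77])).round(1)[0].tolist() for i in range(6)]; print(x)
im=s1['color'].astype(int); d=im[...,2]-im[...,1]
ys,xs=np.where(d[160:230,140:260]>12); print(len(xs), sorted(set(xs+140)), sorted(set(ys+160)))
```

```text
tcp [-146.06470329    1.41704146   31.77021773] [-0.4878032   9.82642626 -0.76420227]
[[199.9, 202.4], [192.9, 204.4], [185.8, 206.4], [178.7, 208.3], [171.5, 210.4], [164.3, 212.4]]
102 [np.int64(163), np.int64(164), np.int64(165), np.int64(166), np.int64(170), np.int64(171), np.int64(172), np.int64(173), np.int64(177), np.int64(178), np.int64(179), np.int64(180), np.int64(185), np.int64(186), np.int64(187), np.int64(188), np.int64(192), np.int64(193), np.int64(194), np.int64(195), np.int64(198), np.int64(199), np.int64(200), np.int64(201), np.int64(202), np.int64(203)] [np.int64(200), np.int64(201), np.int64(202), np.int64(203), np.int64(204), np.int64(205), np.int64(206), np.int64(207), np.int64(208), np.int64(209), np.int64(210), np.int64(211), np.int64(212), np.int64(213), np.int64(214), np.int64(215)]
```

The force rose to 10 N with no further motion, and the caps sit at the predicted home pixels, so the rack is home. Next is the gate.

Run:
```python
from capl import *
t2,s2=pickle.load(open('c2.pkl','rb'))
print('roller',tolane(tri((t,T(370,440)),(s,S(387,52)))),'knob',tolane(tri((t,T(310,432)),(s,S(440,140)))),'th',p[3])
print('jar',tolane(atz(t,np.array([550,375])/1.5,90)),'flask',tolane(atz(t,np.array([372,370])/1.5,80)))
w=[[-205,0,45],[-205,-45,112],[-205,-88,60],[-154,-88,50]]
P,Q=pose()
for q,n in zip(w,(5,6,5,4)): P,Q=plan(lane(p,q),Rl(p,30),n,P,Q)
```

```text
roller [-153.35300234  -51.99007878   76.7468548 ] knob [-178.98984956  -43.41610523   13.13225604] th 0.18012017679319664
jar [  33.13649952 -210.01601779   39.77538189] flask [-321.86480112 -115.3472161    79.56928528]
[{"dx":9,"dy":0,"dz":-8,"ax":0.0,"ay":-0.0,"az":-0.0},{"dx":9,"dy":-1,"dz":-8,"ax":0.0,"ay":-0.0,"az":-0.0},{"dx":9,"dy":0,"dz":-8,"ax":0.0,"ay":-0.01,"az":-0.0},{"dx":9,"dy":0,"dz":-9,"ax":0.0,"ay":0.0,"az":-0.0},{"dx":9,"dy":0,"dz":-8,"ax":0.0,"ay":0.0,"az":-0.0}]
end [492.6  39.9  62. ] [179.8  38.1 101.6]
[{"dx":-6,"dy":-8,"dz":-10,"ax":0.0,"ay":0.0,"az":-0.0},{"dx":-5,"dy":-7,"dz":-9,"ax":0.0,"ay":0.0,"az":-0.0},{"dx":-6,"dy":-8,"dz":-10,"ax":0.0,"ay":0.0,"az":-0.0},{"dx":-6,"dy":-7,"dz":-10,"ax":0.0,"ay":0.0,"az":-0.0},{"dx":-5,"dy":-8,"dz":-9,"ax":0.0,"ay":0.0,"az":-0.0},{"dx":-6,"dy":-7,"dz":-10,"ax":0.0,"ay":0.0,"az":-0.0}]
end [446.5  39.5 128.5] [179.8  38.1 101.6]
[{"dx":5,"dy":-9,"dz":9,"ax":0.0,"ay":0.0,"az":-0.0},{"dx":5,"dy":-8,"dz":9,"ax":0.0,"ay":0.0,"az":-0.0},{"dx":6,"dy":-9,"dz":9,"ax":0.0,"ay":0.0,"az":-0.0},{"dx":5,"dy":-9,"dz":9,"ax":0.0,"ay":0.0,"az":-0.0},{"dx":5,"dy":-8,"dz":9,"ax":0.0,"ay":0.0,"az":-0.0}]
end [406.   23.7  76.9] [179.8  38.1 101.6]
[{"dx":-10,"dy":0,"dz":9,"ax":0.0,"ay":0.0,"az":-0.0},{"dx":-10,"dy":0,"dz":8,"ax":0.0,"ay":0.0,"az":-0.0},{"dx":-9,"dy":0,"dz":9,"ax":0.0,"ay":0.0,"az":-0.0},{"dx":-10,"dy":0,"dz":8,"ax":0.0,"ay":0.0,"az":-0.0}]
end [416.5 -26.9  74.2] [179.8  38.1 101.6]
```

{"name": "play_rows", "arguments": {"commands": [{"dx": 9,"dy": 0,"dz": -6,"ax": 0,"ay": 0,"az": 0},{"dx": 9,"dy": 0,"dz": -8,"ax": 0,"ay": 0,"az": 0},{"dx": 9,"dy": 0,"dz": -8,"ax": 0,"ay": 0,"az": 0},{"dx": 9,"dy": 0,"dz": -9,"ax": 0,"ay": 0,"az": 0},{"dx": 9,"dy": 0,"dz": -8,"ax": 0,"ay": 0,"az": 0},{"dx": -6,"dy": -8,"dz": -10,"ax": 0,"ay": 0,"az": 0},{"dx": -5,"dy": -7,"dz": -9,"ax": 0,"ay": 0,"az": 0},{"dx": -6,"dy": -8,"dz": -10,"ax": 0,"ay": 0,"az": 0},{"dx": -6,"dy": -7,"dz": -10,"ax": 0,"ay": 0,"az": 0},{"dx": -5,"dy": -8,"dz": -9,"ax": 0,"ay": 0,"az": 0},{"dx": -6,"dy": -7,"dz": -10,"ax": 0,"ay": 0,"az": 0}]}}

```text
clock: 21.3
tcp_pos: [447.2, 35.9, 128.5]
orientation: [179.8, 37.8, 101.5]
contact_force: [-0.1, -0.3, -0.4]
finger_gap: -0.3
gripper_force: 0.0
```

{"name": "play_rows", "arguments": {"commands": [{"dx": 5,"dy": -9,"dz": 9,"ax": 0,"ay": 0,"az": 0},{"dx": 5,"dy": -8,"dz": 9,"ax": 0,"ay": 0,"az": 0},{"dx": 6,"dy": -9,"dz": 9,"ax": 0,"ay": 0,"az": 0},{"dx": 5,"dy": -9,"dz": 9,"ax": 0,"ay": 0,"az": 0},{"dx": 5,"dy": -8,"dz": 9,"ax": 0,"ay": 0,"az": 0},{"dx": 0,"dy": 0,"dz": 0,"ax": 0,"ay": 0,"az": 0},{"dx": 0,"dy": 0,"dz": 0,"ax": 0,"ay": 0,"az": 0}]}}

```text
clock: 22.18
tcp_pos: [407.6, 20.5, 76.4]
orientation: [179.8, 37.8, 101.5]
contact_force: [0.9, -0.7, 0.3]
finger_gap: -0.1
gripper_force: 0.0
```

Run:
```python
from capl import *
print('tcp',tolane(pose()[0]),manip.get_state()['contact_force'],pose()[1].as_euler('xyz',degrees=True))
P,Q=plan(lane(p,[-155,-88,50]),Rl(p,30),4)
P,Q=plan(lane(p,[-155,-28,50]),Rl(p,30),8,P,Q)
```

```text
tcp [-201.72226823  -86.80986918   59.0840413 ] [ 0.8514438  -0.73576354  0.29522985] [179.78504457  37.81991655 101.49599989]
[{"dx":-9,"dy":0,"dz":8,"ax":0.0,"ay":-0.0,"az":-0.0},{"dx":-9,"dy":-1,"dz":8,"ax":0.0,"ay":-0.0,"az":-0.0},{"dx":-9,"dy":0,"dz":7,"ax":0.0,"ay":-0.0,"az":-0.0},{"dx":-9,"dy":0,"dz":8,"ax":0.0,"ay":-0.0,"az":-0.0}]
end [416.2 -26.1  74. ] [179.8  37.8 101.5]
[{"dx":0,"dy":7,"dz":0,"ax":0.0,"ay":-0.0,"az":-0.0},{"dx":0,"dy":8,"dz":0,"ax":0.0,"ay":-0.0,"az":-0.0},{"dx":0,"dy":7,"dz":0,"ax":0.0,"ay":-0.0,"az":-0.0},{"dx":0,"dy":8,"dz":0,"ax":0.0,"ay":-0.0,"az":-0.0},{"dx":0,"dy":7,"dz":0,"ax":0.0,"ay":-0.0,"az":-0.0},{"dx":0,"dy":8,"dz":0,"ax":0.0,"ay":-0.0,"az":-0.0},{"dx":0,"dy":7,"dz":0,"ax":0.0,"ay":-0.0,"az":-0.0},{"dx":0,"dy":8,"dz":0,"ax":0.0,"ay":-0.0,"az":-0.0}]
end [475.  -14.   74.2] [179.8  37.8 101.5]
```

{"name": "play_rows", "arguments": {"commands": [{"dx": -9,"dy": 0,"dz": 8,"ax": 0,"ay": 0,"az": 0},{"dx": -9,"dy": 0,"dz": 8,"ax": 0,"ay": 0,"az": 0},{"dx": -9,"dy": 0,"dz": 7,"ax": 0,"ay": 0,"az": 0},{"dx": -9,"dy": 0,"dz": 8,"ax": 0,"ay": 0,"az": 0},{"dx": 0,"dy": 7,"dz": 0,"ax": 0,"ay": 0,"az": 0},{"dx": 0,"dy": 8,"dz": 0,"ax": 0,"ay": 0,"az": 0},{"dx": 0,"dy": 7,"dz": 0,"ax": 0,"ay": 0,"az": 0},{"dx": 0,"dy": 8,"dz": 0,"ax": 0,"ay": 0,"az": 0}]}}

```text
clock: 23.18
tcp_pos: [446.8, -19.6, 73.8]
orientation: [179.9, 37.8, 101.6]
contact_force: [-0.4, -0.5, 0.7]
finger_gap: 0.0
gripper_force: 0.3
```

{"name": "play_rows", "arguments": {"commands": [{"dx": 0,"dy": 7,"dz": 0,"ax": 0,"ay": 0,"az": 0},{"dx": 0,"dy": 8,"dz": 0,"ax": 0,"ay": 0,"az": 0},{"dx": 0,"dy": 7,"dz": 0,"ax": 0,"ay": 0,"az": 0},{"dx": 0,"dy": 8,"dz": 0,"ax": 0,"ay": 0,"az": 0},{"dx": 0,"dy": 0,"dz": 0,"ax": 0,"ay": 0,"az": 0}]}}

```text
clock: 23.8
tcp_pos: [476.7, -13.7, 74.2]
orientation: [179.7, 37.8, 101.5]
contact_force: [0.4, -0.4, 0.2]
finger_gap: -0.0
gripper_force: 0.0
```

Run:
```python
from capl import *
print('tcp',tolane(pose()[0]),manip.get_state()['contact_force'],pose()[1].as_euler('xyz',degrees=True))
P,Q=pose()
for q,n in zip([[-158,-40,60],[-158,-34,95],[-155,-2,95],[-155,0,38]],(2,3,3,6)): P,Q=plan(lane(p,q),Rl(p,30),n,P,Q)
```

```text
tcp [-154.99638917  -26.07913092   50.28930829] [ 0.42417725 -0.41529024  0.23931632] [179.72970296  37.81649074 101.46013655]
[{"dx":-1,"dy":-7,"dz":-5,"ax":0.0,"ay":-0.0,"az":-0.0},{"dx":-1,"dy":-7,"dz":-5,"ax":0.0,"ay":-0.0,"az":-0.0}]
end [462.  -12.1  83.3] [179.7  37.8 101.5]
[{"dx":-6,"dy":2,"dz":-10,"ax":0.0,"ay":-0.0,"az":-0.0},{"dx":-6,"dy":2,"dz":-10,"ax":0.0,"ay":-0.0,"az":-0.0},{"dx":-6,"dy":2,"dz":-10,"ax":0.0,"ay":-0.0,"az":-0.0}]
end [466.9  -6.8 118.1] [179.7  37.8 101.5]
[{"dx":-1,"dy":11,"dz":0,"ax":0.0,"ay":-0.0,"az":-0.0},{"dx":0,"dy":10,"dz":1,"ax":0.0,"ay":-0.0,"az":-0.0},{"dx":-1,"dy":11,"dz":0,"ax":0.0,"ay":-0.0,"az":-0.0}]
end [498.7  -2.5 118.6] [179.7  37.8 101.5]
[{"dx":5,"dy":0,"dz":8,"ax":0.0,"ay":-0.0,"az":-0.0},{"dx":4,"dy":1,"dz":9,"ax":0.0,"ay":-0.0,"az":-0.0},{"dx":5,"dy":0,"dz":8,"ax":0.0,"ay":-0.0,"az":-0.0},{"dx":5,"dy":0,"dz":8,"ax":0.0,"ay":-0.0,"az":-0.0},{"dx":4,"dy":1,"dz":8,"ax":0.0,"ay":-0.0,"az":-0.0},{"dx":5,"dy":0,"dz":9,"ax":0.0,"ay":-0.0,"az":-0.0}]
end [502.6 -10.4  62. ] [179.7  37.8 101.5]
```

{"name": "play_rows", "arguments": {"commands": [{"dx": -1,"dy": -7,"dz": -5,"ax": 0,"ay": 0,"az": 0},{"dx": -1,"dy": -7,"dz": -5,"ax": 0,"ay": 0,"az": 0},{"dx": -5,"dy": 2,"dz": -10,"ax": 0,"ay": 0,"az": 0},{"dx": -6,"dy": 2,"dz": -10,"ax": 0,"ay": 0,"az": 0},{"dx": -6,"dy": 2,"dz": -10,"ax": 0,"ay": 0,"az": 0},{"dx": -1,"dy": 11,"dz": 0,"ax": 0,"ay": 0,"az": 0},{"dx": 0,"dy": 10,"dz": 0,"ax": 0,"ay": 0,"az": 0},{"dx": -1,"dy": 11,"dz": 0,"ax": 0,"ay": 0,"az": 0},{"dx": 0,"dy": 0,"dz": 0,"ax": 0,"ay": 0,"az": 0},{"dx": 0,"dy": 0,"dz": 0,"ax": 0,"ay": 0,"az": 0}]}}

```text
clock: 25.05
tcp_pos: [497.0, -1.4, 117.8]
orientation: [180.0, 37.8, 101.6]
contact_force: [0.8, -0.2, 0.4]
finger_gap: -0.0
gripper_force: 0.0
```

Run:
```python
from capl import *
print('tcp',tolane(pose()[0]),manip.get_state()['contact_force'],pose()[1].as_euler('xyz',degrees=True))
P,Q=plan(lane(p,[-155,0,45]),Rl(p,30),5)
s1=cam('scene'); t1=cam('top'); pickle.dump((t1,s1),open('c3.pkl','wb'))
for th in (1.0,1.2,1.4): print(th,proj(s1,tip(p,th)),proj(t1,tip(p,th)))
```

```text
tcp [-156.72697256   -3.66343901   94.58098754] [ 0.78814585 -0.18197972  0.37792188] [179.95266288  37.81484067 101.59324099]
[{"dx":5,"dy":1,"dz":9,"ax":-0.0,"ay":-0.0,"az":-0.0},{"dx":4,"dy":0,"dz":9,"ax":-0.0,"ay":-0.0,"az":-0.0},{"dx":5,"dy":1,"dz":8,"ax":-0.0,"ay":-0.0,"az":-0.0},{"dx":5,"dy":1,"dz":9,"ax":-0.0,"ay":-0.0,"az":-0.0},{"dx":4,"dy":1,"dz":9,"ax":-0.0,"ay":-0.0,"az":-0.0}]
end [502.8  -9.2  69. ] [180.   37.8 101.6]
1.0 [[207.16760399 198.51715693]] [[292.7959374  202.63884363]]
1.2 [[207.89391877 201.69451329]] [[292.37473774 200.41123183]]
1.4 [[208.41311771 204.7230863 ]] [[292.09379449 198.67513272]]
```

{"name": "play_rows", "arguments": {"commands": [{"dx": 5,"dy": 1,"dz": 9,"ax": 0,"ay": 0,"az": 0},{"dx": 4,"dy": 0,"dz": 9,"ax": 0,"ay": 0,"az": 0},{"dx": 5,"dy": 1,"dz": 8,"ax": 0,"ay": 0,"az": 0},{"dx": 5,"dy": 1,"dz": 9,"ax": 0,"ay": 0,"az": 0},{"dx": 4,"dy": 1,"dz": 9,"ax": 0,"ay": 0,"az": 0},{"dx": 0,"dy": 0,"dz": 0,"ax": 0,"ay": 0,"az": 0}]}}

```text
clock: 25.9
tcp_pos: [502.1, -9.5, 68.1]
orientation: [-179.9, 37.8, 101.7]
contact_force: [0.0, -0.7, 0.0]
finger_gap: -0.3
gripper_force: 0.0
```

{"name": "play_rows", "arguments": {"commands": [{"dx": 1,"dy": 0,"dz": 2,"ax": 0,"ay": 0,"az": 0},{"dx": 1,"dy": 0,"dz": 2,"ax": 0,"ay": 0,"az": 0},{"dx": 1,"dy": 0,"dz": 1,"ax": 0,"ay": 0,"az": 0},{"dx": 0,"dy": 0,"dz": 0,"ax": 0,"ay": 0,"az": 0}]}}

```text
clock: 26.4
tcp_pos: [503.3, -9.7, 63.8]
orientation: [179.8, 37.8, 101.5]
contact_force: [-0.3, -0.4, 0.3]
finger_gap: -0.0
gripper_force: 0.0
```

{"name": "play_rows", "arguments": {"commands": [{"dx": 1,"dy": 0,"dz": 2,"ax": 0,"ay": 0,"az": 0},{"dx": 0,"dy": 0,"dz": 0,"ax": 0,"ay": 0,"az": 0}]}}

```text
clock: 26.65
tcp_pos: [503.3, -10.2, 61.3]
orientation: [179.9, 37.8, 101.6]
contact_force: [0.5, -0.4, 0.9]
finger_gap: 0.0
gripper_force: 0.0
```

Run:
```python
from capl import *
print('tcp',tolane(pose()[0]),manip.get_state()['contact_force'],pose()[1].as_euler('xyz',degrees=True))
```

```text
tcp [-154.82140021    0.6763389    37.25941174] [ 0.52731359 -0.36135285  0.86885421] [179.87118851  37.81123321 101.553703  ]
```

{"name": "play_rows", "arguments": {"commands": [{"dx": 1,"dy": 0,"dz": 2,"ax": 0,"ay": 0,"az": 0},{"dx": 1,"dy": 0,"dz": 2,"ax": 0,"ay": 0,"az": 0},{"dx": 0,"dy": 0,"dz": 0,"ax": 0,"ay": 0,"az": 0}]}}

```text
clock: 27.02
tcp_pos: [504.0, -10.8, 58.8]
orientation: [179.8, 37.9, 101.5]
contact_force: [-3.9, 3.9, 6.8]
finger_gap: -0.1
gripper_force: 4.0
```

{"name": "play_rows", "arguments": {"commands": [{"dx": 1,"dy": 0,"dz": 1,"ax": 0,"ay": 0,"az": 0},{"dx": 0,"dy": 0,"dz": 0,"ax": 0,"ay": 0,"az": 0}]}}

```text
clock: 27.28
tcp_pos: [504.2, -10.9, 58.4]
orientation: [179.8, 38.0, 101.5]
contact_force: [-5.1, 4.3, 11.1]
finger_gap: -0.3
gripper_force: 6.0
```

Run:
```python
from capl import *
print('tcp',tolane(pose()[0]),manip.get_state()['contact_force'],pose()[1].as_euler('xyz',degrees=True))
```

```text
tcp [-154.37409894    1.43219737   34.26371853] [-5.10753918  4.34937033 11.08433691] [179.7626036   37.95839066 101.54928014]
```

The gate sits at its end stop: roller top at about 32 mm, and 11 N pressing. I'll lift off and check the gate and rack, then plan the knob approach.

```bash
cat > kn.py <<'E'
from capl import *
yw=(p[2]+kr.x[4])/2; u,Yv,n=fr(yw); C=kr.x[:3]
def Rk(deg):  # bar angle from off, clockwise
    a=np.radians(36-deg); b=np.cos(a)*u+np.sin(a)*Yv
    return R.from_matrix(np.column_stack([-b,np.cross(-n,-b),-n]))
E
python3 - <<'E'
from kn import *
for h in(0,6,12): print(h,proj(t,C+n*h),proj(s,C+n*h))
P,Q=pose()
P,Q=plan(lane(p,[-165,1,100]),Rl(p,30),4,P,Q)
P,Q=plan(lane(p,[-200,10,165]),Rl(p,30),4,P,Q)
P,Q=plan(C+n*80,Rk(0),8,P,Q)
E
```

```text
0 [[294.90235453 143.23441436]] [[213.49206578 257.78892713]]
6 [[293.97832151 143.21937715]] [[214.52184033 256.60220464]]
12 [[293.04815773 143.20425187]] [[215.55736726 255.40877845]]
[{"dx":-6,"dy":0,"dz":-16,"ax":0.0,"ay":-0.0,"az":-0.0},{"dx":-6,"dy":0,"dz":-15,"ax":0.0,"ay":-0.0,"az":-0.0},{"dx":-6,"dy":0,"dz":-16,"ax":0.0,"ay":-0.0,"az":-0.0},{"dx":-6,"dy":0,"dz":-15,"ax":0.0,"ay":-0.0,"az":-0.0}]
end [500.1   7.9 122.1] [179.8  38.  101.5]
[{"dx":0,"dy":2,"dz":-19,"ax":0.0,"ay":-0.0,"az":-0.0},{"dx":-1,"dy":2,"dz":-18,"ax":0.0,"ay":-0.0,"az":-0.0},{"dx":0,"dy":3,"dz":-19,"ax":0.0,"ay":-0.0,"az":-0.0},{"dx":-1,"dy":2,"dz":-18,"ax":0.0,"ay":-0.0,"az":-0.0}]
end [499.8  52.7 181.7] [179.8  38.  101.5]
[{"dx":-3,"dy":20,"dz":9,"ax":-0.0,"ay":0.01,"az":-0.08},{"dx":-5,"dy":19,"dz":9,"ax":-0.0,"ay":0.0,"az":-0.08},{"dx":-7,"dy":20,"dz":10,"ax":-0.01,"ay":0.01,"az":-0.08},{"dx":-8,"dy":18,"dz":9,"ax":0.0,"ay":0.01,"az":-0.08},{"dx":-9,"dy":18,"dz":9,"ax":0.0,"ay":0.0,"az":-0.07},{"dx":-11,"dy":17,"dz":9,"ax":-0.0,"ay":0.01,"az":-0.08},{"dx":-12,"dy":16,"dz":10,"ax":-0.0,"ay":0.0,"az":-0.08},{"dx":-14,"dy":15,"dz":9,"ax":-0.0,"ay":0.01,"az":-0.08}]
end [669.4  20.1 139.7] [-157.4   27.7  143.3]
```

{"name": "play_rows", "arguments": {"commands": [{"dx": -5,"dy": 0,"dz": -10,"ax": 0,"ay": 0,"az": 0},{"dx": -6,"dy": 0,"dz": -16,"ax": 0,"ay": 0,"az": 0},{"dx": -6,"dy": 0,"dz": -16,"ax": 0,"ay": 0,"az": 0},{"dx": -6,"dy": 0,"dz": -16,"ax": 0,"ay": 0,"az": 0},{"dx": 0,"dy": 2,"dz": -19,"ax": 0,"ay": 0,"az": 0},{"dx": -1,"dy": 2,"dz": -19,"ax": 0,"ay": 0,"az": 0},{"dx": 0,"dy": 3,"dz": -19,"ax": 0,"ay": 0,"az": 0},{"dx": -1,"dy": 2,"dz": -19,"ax": 0,"ay": 0,"az": 0}]}}

```text
clock: 28.28
tcp_pos: [499.5, 52.3, 177.3]
orientation: [179.9, 37.8, 101.5]
contact_force: [0.7, -0.1, -0.4]
finger_gap: -0.0
gripper_force: 0.0
```

{"name": "play_rows", "arguments": {"commands": [{"dx": -3,"dy": 20,"dz": 9,"ax": 0,"ay": 0.01,"az": -0.08},{"dx": -5,"dy": 19,"dz": 9,"ax": 0,"ay": 0,"az": -0.08},{"dx": -7,"dy": 20,"dz": 10,"ax": -0.01,"ay": 0.01,"az": -0.08},{"dx": -8,"dy": 18,"dz": 9,"ax": 0,"ay": 0.01,"az": -0.08},{"dx": -9,"dy": 18,"dz": 9,"ax": 0,"ay": 0,"az": -0.07},{"dx": -11,"dy": 17,"dz": 9,"ax": 0,"ay": 0.01,"az": -0.08},{"dx": -12,"dy": 16,"dz": 10,"ax": 0,"ay": 0,"az": -0.08},{"dx": -14,"dy": 15,"dz": 9,"ax": 0,"ay": 0.01,"az": -0.08},{"dx": 0,"dy": 0,"dz": 0,"ax": 0,"ay": 0,"az": 0},{"dx": 0,"dy": 0,"dz": 0,"ax": 0,"ay": 0,"az": 0}], "gripper": 0.2}}

```text
clock: 29.52
tcp_pos: [668.5, 19.4, 134.3]
orientation: [-157.4, 27.5, 143.2]
contact_force: [-0.7, 0.1, -0.3]
finger_gap: 51.3
gripper_force: 0.0
```

Run:
```python
from kn import *
P,Q=pose(); print(P,Q.as_euler('xyz',degrees=True),manip.get_state()['qpos'],'knob frame',[ (P-C)@v for v in(u,Yv,n)])
plan(C+n*40,Rk(0),5)
t1=cam('top');s1=cam('scene');pickle.dump((t1,s1),open('c4.pkl','wb'))
print(proj(t1,tip(p,1.92)),proj(s1,tip(p,1.92)))
a=cv2.resize(t1['color'][160:235,250:350],(400,300),interpolation=cv2.INTER_CUBIC)
b=cv2.resize(s1['color'][180:255,150:250],(400,300),interpolation=cv2.INTER_CUBIC)
c=cv2.resize(s1['color'][215:290,170:270],(400,300),interpolation=cv2.INTER_CUBIC)
d=cv2.resize(t1['color'][110:185,250:350],(400,300),interpolation=cv2.INTER_CUBIC)
m=np.vstack([np.hstack([a,b]),np.hstack([d,c])]).astype(float); cv2.imwrite('pics/k1.png',(255*(m/255)**.6).astype(np.uint8))
```

```text
[668.49161083  19.40040811 134.31692955] [-157.4392436    27.51321776  143.16688225] [ 11.47700843  24.47883937  13.79147567  79.50645037 -35.01148635
  53.96264413] knob frame [np.float64(-2.3443121393967843), np.float64(-0.8179317883008093), np.float64(74.98294384501585)]
[{"dx":-1,"dy":0,"dz":7,"ax":-0.0,"ay":-0.0,"az":-0.0},{"dx":0,"dy":0,"dz":7,"ax":-0.0,"ay":-0.0,"az":-0.0},{"dx":-1,"dy":0,"dz":7,"ax":-0.0,"ay":-0.0,"az":-0.0},{"dx":0,"dy":0,"dz":7,"ax":-0.0,"ay":-0.0,"az":-0.0},{"dx":-1,"dy":-1,"dz":7,"ax":-0.01,"ay":-0.0,"az":-0.0}]
end [673.8  -2.5 107.4] [-158.    27.5  143.2]
[[292.06792138 196.84681597]] [[208.67379296 211.01247078]]
```

View pics/k1.png

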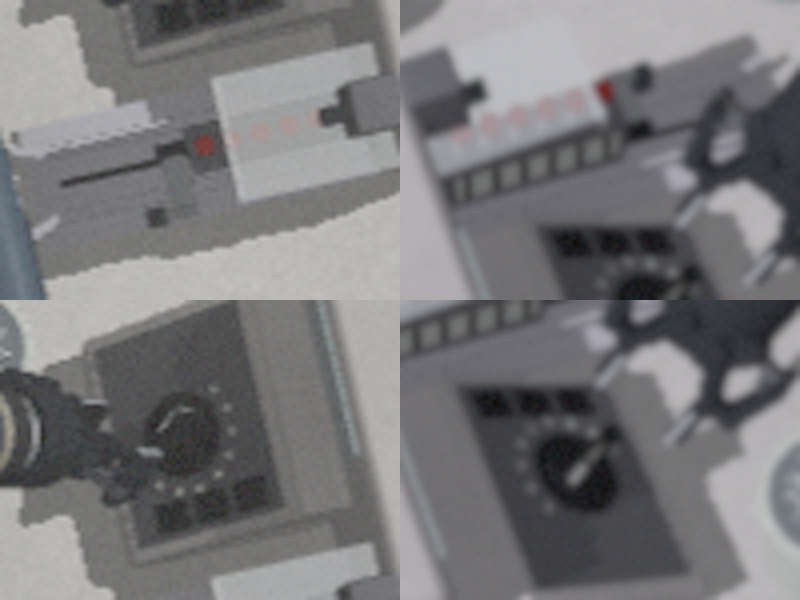

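The pictures show the rack home under the guard. The gate roller is level at top (168,150) and scene (637,130), matching the 1.92 rad prediction. The gripper straddles the knob bar's line, so I'll descend on the knob.

Run:
```python
from kn import *
P,Q=plan(C+n*25,Rk(0),5)
plan(C+n*9,Rk(0),3,P,Q)
```

```text
[{"dx":0,"dy":0,"dz":10,"ax":-0.0,"ay":-0.0,"az":-0.0},{"dx":-1,"dy":0,"dz":10,"ax":-0.0,"ay":-0.0,"az":-0.0},{"dx":0,"dy":0,"dz":10,"ax":-0.0,"ay":-0.0,"az":-0.0},{"dx":-1,"dy":0,"dz":10,"ax":-0.0,"ay":-0.0,"az":-0.0},{"dx":0,"dy":0,"dz":11,"ax":-0.0,"ay":-0.0,"az":-0.0}]
end [675.7 -10.1  94. ] [-157.5   27.5  143.2]
[{"dx":0,"dy":0,"dz":5,"ax":-0.0,"ay":-0.0,"az":-0.0},{"dx":0,"dy":0,"dz":5,"ax":-0.0,"ay":-0.0,"az":-0.0},{"dx":0,"dy":0,"dz":6,"ax":-0.0,"ay":-0.0,"az":-0.0}]
end [677.4 -19.1  80.9] [-157.5   27.5  143.2]
```

{"name": "play_rows", "arguments": {"commands": [{"dx": 0,"dy": 0,"dz": 10,"ax": 0,"ay": 0,"az": 0},{"dx": -1,"dy": 0,"dz": 10,"ax": 0,"ay": 0,"az": 0},{"dx": 0,"dy": -1,"dz": 10,"ax": 0,"ay": 0,"az": 0},{"dx": -1,"dy": 0,"dz": 10,"ax": 0,"ay": 0,"az": 0},{"dx": 0,"dy": 0,"dz": 10,"ax": 0,"ay": 0,"az": 0},{"dx": 0,"dy": 0,"dz": 0,"ax": 0,"ay": 0,"az": 0},{"dx": 0,"dy": 0,"dz": 0,"ax": 0,"ay": 0,"az": 0}]}}

```text
clock: 30.5
tcp_pos: [675.5, -10.5, 95.0]
orientation: [-157.5, 27.6, 143.2]
contact_force: [0.1, 0.1, 0.0]
finger_gap: 51.4
gripper_force: 0.0
```

Run:
```python
from kn import *
P,Q=pose(); print('knob frame',[round((P-C)@v,1) for v in(u,Yv,n)],manip.get_state()['contact_force'])
plan(C+n*9,Rk(0),3)
```

```text
knob frame [np.float64(0.2), np.float64(-0.1), np.float64(25.2)] [0.12837813 0.08904923 0.00291024]
[{"dx":0,"dy":0,"dz":5,"ax":-0.0,"ay":-0.0,"az":-0.0},{"dx":0,"dy":0,"dz":6,"ax":-0.0,"ay":-0.0,"az":-0.0},{"dx":0,"dy":0,"dz":5,"ax":-0.0,"ay":-0.0,"az":-0.0}]
end [677.3 -19.5  81.9] [-157.5   27.6  143.2]
```

{"name": "play_rows", "arguments": {"commands": [{"dx": 0,"dy": 0,"dz": 5,"ax": 0,"ay": 0,"az": 0},{"dx": 0,"dy": 0,"dz": 6,"ax": 0,"ay": 0,"az": 0},{"dx": 0,"dy": 0,"dz": 5,"ax": 0,"ay": 0,"az": 0},{"dx": 0,"dy": 0,"dz": 0,"ax": 0,"ay": 0,"az": 0}]}}

```text
clock: 31.0
tcp_pos: [677.1, -19.2, 82.1]
orientation: [-157.5, 27.5, 143.2]
contact_force: [-0.7, 2.5, 2.1]
finger_gap: 51.5
gripper_force: 1.7
```

{"name": "play_rows", "arguments": {"commands": [{"dx": 0,"dy": 0,"dz": 0,"ax": 0,"ay": 0,"az": 0},{"dx": 0,"dy": 0,"dz": 0,"ax": 0,"ay": 0,"az": 0},{"dx": 0,"dy": 0,"dz": 0,"ax": 0,"ay": 0,"az": 0},{"dx": 0,"dy": 0,"dz": 0,"ax": 0,"ay": 0,"az": 0},{"dx": 0,"dy": 0,"dz": 0,"ax": 0,"ay": 0,"az": 0},{"dx": 0,"dy": 0,"dz": 0,"ax": 0,"ay": 0,"az": 0}], "gripper": -1}}

```text
clock: 31.75
tcp_pos: [678.1, -19.2, 86.7]
orientation: [-157.5, 27.8, 143.2]
contact_force: [-7.8, 5.7, 14.1]
finger_gap: 12.8
gripper_force: 63.6
```

Run:
```python
from kn import *
P,Q=pose(); st=manip.get_state();print('knob frame',[round((P-C)@v,1) for v in(u,Yv,n)],st['contact_force'],st['moment'],st['finger_gap'])
print((Rk(0).inv()*Rk(72)).as_rotvec(), (Q.inv()*Rk(72)).as_rotvec(),st['qpos'])
```

```text
knob frame [np.float64(3.0), np.float64(0.6), np.float64(13.2)] [-7.81701746  5.744775   14.11986692] [-0.10788101  1.02170335 -0.95197738] 12.838308657411682
[-5.93391631e-17 -5.93391631e-17  1.25663706e+00] [-0.00214091  0.0039074   1.25320586] [  8.09612588  24.70080885   8.49500926  71.30680607 -35.13283381
  49.71621988]
```

The tips are touching the disc, so I'll reopen, back off 5 mm and grip again.

{"name": "play_rows", "arguments": {"commands": [{"dx": 0,"dy": 0,"dz": 0,"ax": 0,"ay": 0,"az": 0},{"dx": 0,"dy": 0,"dz": -3,"ax": 0,"ay": 0,"az": 0},{"dx": 0,"dy": 0,"dz": -3,"ax": 0,"ay": 0,"az": 0},{"dx": 0,"dy": 0,"dz": 0,"ax": 0,"ay": 0,"az": 0},{"dx": 0,"dy": 0,"dz": 0,"ax": 0,"ay": 0,"az": 0}], "gripper": -0.3}}

```text
clock: 32.38
tcp_pos: [676.2, -16.4, 86.1]
orientation: [-157.4, 27.5, 143.2]
contact_force: [0.5, -0.8, -0.4]
finger_gap: 30.0
gripper_force: 0.0
```

Run:
```python
from kn import *
P,Q=pose(); st=manip.get_state();print('knob frame',[round((P-C)@v,1) for v in(u,Yv,n)],st['contact_force'],st['moment'],st['finger_gap'])
```

```text
knob frame [np.float64(-0.0), np.float64(-0.7), np.float64(14.4)] [ 0.50877856 -0.84365419 -0.448834  ] [ 0.62337229  0.09537654 -0.01736385] 30.033644316410307
```

{"name": "play_rows", "arguments": {"commands": [{"dx": 0,"dy": 0,"dz": 0,"ax": 0,"ay": 0,"az": 0},{"dx": 0,"dy": 0,"dz": 0,"ax": 0,"ay": 0,"az": 0},{"dx": 0,"dy": 0,"dz": 0,"ax": 0,"ay": 0,"az": 0},{"dx": 0,"dy": 0,"dz": 0,"ax": 0,"ay": 0,"az": 0},{"dx": 0,"dy": 0,"dz": 0,"ax": 0,"ay": 0,"az": 0}], "gripper": -1}}

```text
clock: 33.0
tcp_pos: [675.8, -16.7, 86.7]
orientation: [-157.3, 27.5, 143.2]
contact_force: [-5.3, -1.5, 3.0]
finger_gap: 13.1
gripper_force: 59.8
```

Run:
```python
from kn import *
P,Q=pose(); st=manip.get_state();print('knob frame',[round((P-C)@v,1) for v in(u,Yv,n)],st['contact_force'],st['moment'],st['finger_gap'])
print((Q.inv()*Rk(72)).as_rotvec(),st['qpos'])
```

```text
knob frame [np.float64(0.5), np.float64(-1.1), np.float64(14.8)] [-5.30195378 -1.46768177  2.98380285] [ 0.0298069   0.76936945 -0.86388491] 13.123679460453232
[-7.57936364e-03  1.20876800e-03  1.25499424e+00] [  8.29509812  24.82957205   8.71746162  71.90809286 -35.01773948
  50.06726729]
```

{"name": "play_rows", "arguments": {"commands": [{"dx": 0,"dy": 0,"dz": 0,"ax": 0,"ay": 0,"az": 0.15},{"dx": 0,"dy": 0,"dz": 0,"ax": 0,"ay": 0,"az": 0.15},{"dx": 0,"dy": 0,"dz": 0,"ax": 0,"ay": 0,"az": 0.15},{"dx": 0,"dy": 0,"dz": 0,"ax": 0,"ay": 0,"az": 0.15}]}}

```text
clock: 33.5
tcp_pos: [677.5, -15.9, 86.4]
orientation: [-178.9, 35.0, 103.3]
contact_force: [2.6, -1.2, -1.5]
finger_gap: 12.9
gripper_force: 59.5
```

{"name": "play_rows", "arguments": {"commands": [{"dx": 0,"dy": 0,"dz": 0,"ax": 0,"ay": 0,"az": 0.15},{"dx": 0,"dy": 0,"dz": 0,"ax": 0,"ay": 0,"az": 0.15},{"dx": 0,"dy": 0,"dz": 0,"ax": 0,"ay": 0,"az": 0.15},{"dx": 0,"dy": 0,"dz": 0,"ax": 0,"ay": 0,"az": 0.15},{"dx": 0,"dy": 0,"dz": 0,"ax": 0,"ay": 0,"az": 0.06},{"dx": 0,"dy": 0,"dz": 0,"ax": 0,"ay": 0,"az": 0},{"dx": 0,"dy": 0,"dz": 0,"ax": 0,"ay": 0,"az": 0}]}}

```text
clock: 34.38
tcp_pos: [679.5, -16.0, 86.8]
orientation: [157.4, 27.5, 59.7]
contact_force: [6.2, -2.6, -4.4]
finger_gap: 12.8
gripper_force: 59.4
```

Run:
```python
from kn import *
P,Q=pose(); st=manip.get_state();print('knob frame',[round((P-C)@v,1) for v in(u,Yv,n)],st['contact_force'],st['moment'],st['finger_gap'])
print('remaining',(Q.inv()*Rk(72)).as_rotvec(),st['qpos'])
```

```text
knob frame [np.float64(0.6), np.float64(2.8), np.float64(14.9)] [ 6.15058093 -2.56270077 -4.38678068] [ 0.44601851 -0.83814544  0.6905452 ] 12.83254035198394
remaining [ 0.00027844  0.00039708 -0.00926454] [  8.28282807  24.91141249   8.84613137  71.45564297 -34.95113196
 122.20807419]
```

{"name": "play_rows", "arguments": {"commands": [{"dx": 0,"dy": 0,"dz": 0,"ax": 0,"ay": 0,"az": 0},{"dx": 0,"dy": 0,"dz": 0,"ax": 0,"ay": 0,"az": 0},{"dx": 0,"dy": 0,"dz": 0,"ax": 0,"ay": 0,"az": 0},{"dx": 0,"dy": 0,"dz": 0,"ax": 0,"ay": 0,"az": 0},{"dx": 0,"dy": 0,"dz": -5,"ax": 0,"ay": 0,"az": 0},{"dx": 0,"dy": 0,"dz": -15,"ax": 0,"ay": 0,"az": 0},{"dx": 0,"dy": 0,"dz": -30,"ax": 0,"ay": 0,"az": 0},{"dx": 0,"dy": 0,"dz": -40,"ax": 0,"ay": 0,"az": 0},{"dx": 0,"dy": 0,"dz": -40,"ax": 0,"ay": 0,"az": 0},{"dx": 0,"dy": 0,"dz": -20,"ax": 0,"ay": 0,"az": 0},{"dx": 0,"dy": 0,"dz": 0,"ax": 0,"ay": 0,"az": 0},{"dx": 0,"dy": 0,"dz": 0,"ax": 0,"ay": 0,"az": 0}], "gripper": 0.1}}

```text
clock: 35.88
tcp_pos: [659.5, 68.3, 209.1]
orientation: [157.7, 27.7, 59.9]
contact_force: [0.6, -0.4, -0.9]
finger_gap: 47.5
gripper_force: 0.0
```

Run:
```python
from kn import *
print(pose()[0],manip.get_state()['contact_force'])
t1=cam('top');s1=cam('scene')
f=lambda c,x,y:cv2.resize(c['color'][y:y+75,x:x+100],(400,300),interpolation=cv2.INTER_CUBIC)
fs=cv2.resize(s1['color'],(400,300))
m=np.vstack([np.hstack([f(t1,250,160),f(s1,150,180)]),np.hstack([fs,f(s1,170,215)])]).astype(float)
cv2.imwrite('pics/k2.png',(255*(m/255)**.6).astype(np.uint8))
c0=[t,s]
for h in(28,): 
  for a0 in (0,48,72,96):
    a=np.radians(36-a0); b=np.cos(a)*u+np.sin(a)*Yv; print(a0,[((proj(s1,C+n*(h+3)+b*k)[0]-[170,215])*4+[400,300]).round() for k in(25,-25)])
```

```text
[659.51728696  68.27168287 209.05866152] [ 0.62975023 -0.39995627 -0.92554293]
0 [array([580., 465.]), array([610., 428.])]
48 [array([565., 442.]), array([626., 451.])]
72 [array([565., 430.]), array([626., 462.])]
96 [array([570., 421.]), array([621., 471.])]
```

View pics/k2.png

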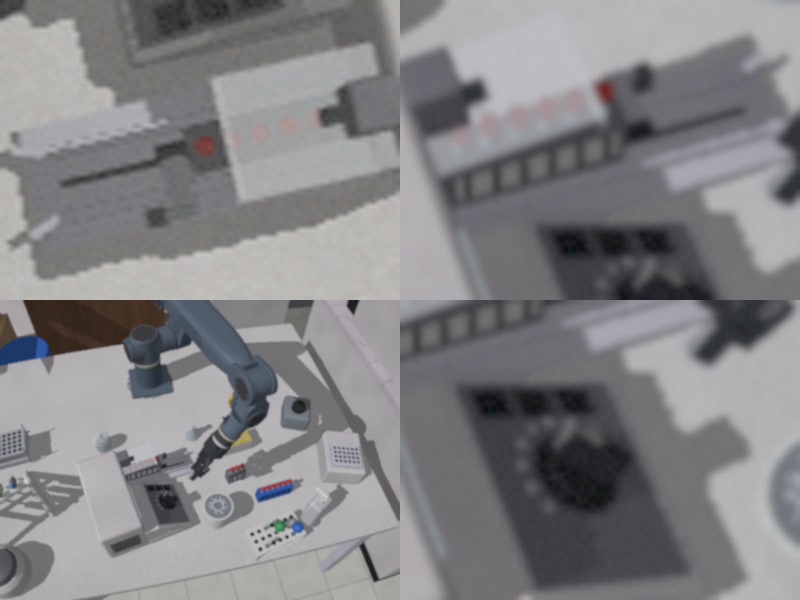

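Run:
```python
from kn import *
s1=cam('scene');t1=cam('top')
for nm,c,o in(('scene before',s,0),('scene now',s1,1)):
    g=c['color'].sum(2)//3
    print(nm,(0,0)); print('x 200..231, y 244..270')
    for y in range(244,271,1): print(y,' '.join('%2d'%(v) for v in g[y,200:232]))
for a0 in(0,24,48,72,96):
    a=np.radians(36-a0); b=np.cos(a)*u+np.sin(a)*Yv
    print(a0,[proj(s1,C+n*h+b*k)[0].round(1).tolist() for h in(5,33) for k in(25,-25)])
```

```text
scene before (0, 0)
x 200..231, y 244..270
244 18 18 17 18 19 28 31 32 29 26 27 33 36 34 27 21 23 27 24 27 27 27 27 28 36 44 53 57 59 60 60 59
245 22 23 27 26 25 32 38 41 33 28 32 42 49 47 33 28 29 30 29 28 27 24 22 22 30 40 50 55 56 58 61 59
246 25 28 33 34 28 29 33 36 35 28 32 41 49 47 38 30 32 35 38 33 24 18 15 14 23 34 44 52 54 57 60 59
247 26 29 35 38 29 25 25 25 24 23 24 31 35 36 31 30 35 44 46 36 20 12  8  7 14 26 38 48 52 57 59 59
248 27 27 32 32 26 22 21 17 16 14 15 15 19 21 21 26 35 45 48 35 17  7  8  6 11 20 31 43 50 57 58 61
249 31 31 26 23 21 18 15 13 10  6  6  9  9 12 13 16 25 31 32 26 11  9  8  6 11 18 28 37 46 54 57 59
250 38 35 25 21 17 12 10  8  8  5  5  9  4  9  5  6 11 17 17 18 15 12  9 13 17 20 26 34 43 50 56 59
251 38 32 25 19 15  8  4  4  7  4  7  4  3  6  9  6  8 13 20 26 26 18 18 21 26 23 25 27 38 47 56 58
252 31 27 22 18 13  6  5  4  5  5  6  4  5  6  5  6 12 19 29 32 26 21 23 27 29 24 21 25 32 43 52 57
253 26 25 21 19 10  4  6  5  7  7  6  7  3  6  5  9 16 27 33 30 19 17 22 28 29 24 22 23 29 37 49 55
254 29 26 22 17  9  4  3  9  4  4  4  6  4  6 13 17 25 29
[... 4021 characters left out ...]
0 18 17 15 11 10  9 13 11 13 19 25 29 31 32 32 31 32 34 30 32
268 25 24 26 26 25 27 32 32 30 25 25 23 24 22 20 19 17 20 20 22 23 24 29 31 33 32 33 32 31 33 33 32
269 25 26 23 26 25 27 26 28 26 25 26 25 25 25 24 23 25 25 28 30 30 30 32 33 32 32 31 30 31 31 32 31
270 27 25 26 25 24 24 26 25 25 25 24 24 25 24 24 24 27 28 28 30 31 33 30 33 34 32 32 31 33 31 32 33
0 [[210.5, 261.6], [218.1, 252.2], [215.4, 255.9], [222.9, 246.6]]
24 [[208.1, 258.8], [220.5, 254.9], [212.9, 253.1], [225.3, 249.3]]
48 [[206.7, 255.7], [221.8, 257.9], [211.5, 250.0], [226.8, 252.3]]
72 [[206.7, 252.8], [221.9, 260.7], [211.5, 247.1], [226.9, 255.2]]
96 [[208.0, 250.7], [220.7, 263.0], [212.8, 245.0], [225.7, 257.4]]
```

Run:
```python
from kn import *
s1=cam('scene')
def mask(a0,c,h0,sh):
    a=np.radians(36-a0); b=np.cos(a)*u+np.sin(a)*Yv; w=np.cross(n,b); m=np.zeros((27*8,40*8),np.uint8)
    f=lambda pts:cv2.fillConvexPoly(m,cv2.convexHull((((np.array([proj(c,q)[0] for q in pts])+sh-[200,244])+.5)*8).astype(np.int32)),1)
    f([C+n*h0+27*(np.cos(x)*u+np.sin(x)*Yv) for x in np.linspace(0,6.28,40)])
    f([C+n*(h0+h)+i*25*b+j*7*w for h in(0,28) for i in(1,-1) for j in(1,-1)])
    return cv2.GaussianBlur(cv2.resize(m.astype(np.float32),(40,27),interpolation=cv2.INTER_AREA),(3,3),.8)
def score(c,a0):
    g=c['color'].mean(2)[244:271,200:240].astype(float); best=9
    for h0 in(4,6,8):
        for dx in(-.7,0,.7):
            for dy in(-.7,0,.7,1.4):
                M=mask(a0,c,h0,np.array([dx,dy])); y=np.minimum(g,25)[3:,6:30]; x=M[3:,6:30]
                e=np.abs(y-(22-16*x)).mean(); best=min(best,e)
    return best
for A in range(-24,169,12): print(A,round(score(s,A),2),round(score(s1,A),2))
```

```text
-24 5.62 4.45
-12 5.53 4.37
0 5.43 4.15
12 5.53 3.89
24 5.62 3.64
36 5.68 3.38
48 5.51 3.35
60 5.25 3.6
72 5.15 3.89
84 5.11 4.07
96 5.11 4.25
108 5.02 4.38
120 5.1 4.46
132 5.38 4.53
144 5.6 4.51
156 5.62 4.45
168 5.53 4.37
```

The pointer on the knob's end face moved (-3.5,-9.2) px. The prediction is (-3.9,-8.8) for the third click, against (-3.9,-5.9) for the second and (-2.6,-10.9) for the fourth. The tool itself turned 72.4°. In the last picture the rack is home, the gate is down and the bystanders are undisturbed.

```bash
python3 -c "
from workcell import manip
print(manip.job_done())"
```

```text
the job is handed in; nothing more can be done
None
```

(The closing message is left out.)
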